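Slide a loaded ware board onto the yellow rails of a drying rack

ROBOT

A 6-joint arm with a two-finger parallel gripper is mounted at the origin on the work surface. World frame = base frame: x ahead of the robot, y to its left, z up, the work surface at z = 0. Lengths are in m, angles in degrees, forces in N, time in s.
With the tool pointing down it reaches from about 0.4 to 0.825 m from the base axis. Payload 7 kg.
Tool frame: the origin (TCP) lies between the finger pads; the fingertips stand 19 mm ahead of it and the grasp point (between the pads) is the TCP; y points along the fingers, x is the direction in which the jaws open and shut, and the axes are right-handed (so a half turn about y gives the same grasp; the last joint's range is limited). The gripper opens to 88 mm and grips with 3 to 60 N. Pads are 19 mm wide; open, the fingers measure 130 mm over their backs; the gripper's body (78 mm by 193 mm) begins 47 mm behind the grasp point.
Start: joints at [16.507, 20.546, 0.682, 0, -70.136, -16.507], TCP at [0.675, -0, 0.246] pointing down, gripper open.
Joint ranges: [-176.03, 176.03], [-82.01, 121.73], [-58.28, 71.71], [-173.87, 95.51], [-174.79, -0.11], [-173.66, 173.66]. Speed limits (degrees/s): [136.94, 136.94, 172.46, 180, 180, 180].

INTERFACE

Orientations are given as [roll, pitch, yaw] about the fixed x, y, z axes, in that order (R = Rz(yaw) Ry(pitch) Rx(roll)).
In Python, from plant import r gives the robot as it stands. The module is installed in compiled form; this text tells all that it offers.
- The arm moves only by the tool jog_arm, never from a script. Its argument "steps" is a list of rows, each a list of 5 numbers: the closure, from 0 (fully open) to 1 (shut), then the shift along the tool's x, y, z in m, then the turn about the tool's y in degrees. In form: [[jaw, x, y, z, turn], ...]. A call has 1 to 12 rows; each row shifts and turns the commanded pose from where the row before left it, along the tool's axes as they then stand; what a row does not reach is not made up. A row lasts 1/12 s, in which the tool goes at most 41.7 mm and 7.16 degrees, less where a joint would pass 70% of its speed; a pose out of reach is approached as far as the arm can. A call with a gripper value outside its range is refused whole. The fingers move at their own pace and stop on an object; "squeeze" is the grip in N (left out, the last holds). Time passes only in rows, so rows that do not move let the fingers close. It gives the time, the measured TCP pose, the force and the opening at its end, in the units of the state.
- r.get_state(): the state, without advancing time (a new reading comes with each control period).
- r.capture(name): name is "scene" or "side" or "wrist"; returns a dict with "image" (420x560x3 uint8, red, green, blue), "vfov" (degrees; the focal length in pixels is half the picture's height over the tangent of half this angle, whatever the lens; pixels are square), "cx", "cy" (the principal point, pixels), "R" (3x3) and "t" (3): a world point X has camera coordinates R X + t; the wrist camera has in their place "tool_from_camera" (4x4, takes a point from camera to tool coordinates, whose origin is the TCP and whose axes are the tool frame's). Camera axes: x right, y down, z forward; pixel columns grow to the right and rows downward; lengths in m; the calibration is good to about 2 mm. The wrist camera is an equidistant fisheye: a pixel r from the principal point sees the ray r / f radians off the axis. A picture is of the moment at which its call begins: read the wrist's pose just before it. There is no depth.
- r.close_job(): hands the job in, once; it reports no verdict.
The state is a dict: "time_s": time; "joints": joint angles; "qd": joint speeds; "joint_torque": joint torques, N m; "tcp_pos": TCP position; "eef_rot": TCP orientation; "contact_force": force on the tool from outside, world axes, zero at the start; "moment": the same for the moment, N m; "gripper_width": finger opening in m.
Only numpy, scipy, OpenCV 4.12 (cv2) and the standard library are available. Lean on these libraries where they do the work, as an engineer would, in place of code of your own. Each camera call takes 0.05 s, during which the arm holds its last target.

TASK

Put the wooden ware board with its two bowls away in the blue drying rack: carry it by its grip to the rack's open end and slide it along the yellow-tipped pair of rails, not the plain pairs, until it is fully home and the orange spring tooth has snapped up behind it, then let go. Push gently: do not jam the board or drive the rubber buffer in hard. Keep both bowls standing on the board, and leave the other things on the bench where they are.

Things in the scene. Friction and masses are not known exactly. Their poses are not given: they have to be found in the camera images.
- board_grip (a point): Centre of the dark wooden grip bar of the plywood ware board (loose, 0.3 to 0.5 kg, 250 mm long in this frame's x, 170 wide in y, 10 thick). The bar stands over the board's middle on two legs: 16 mm thick (x), 60 long (y), 22 tall, its centre 48 mm above the board's underside. z up. At the start the board lies flat on the bench. Either end may lead.
- bowl_1: Small pale clay bowl, rim 68 mm across, 40 mm tall, about 0.07 kg, standing loose on the board about 86 mm from the grip along the board's -x. Origin: centre of its underside.
- bowl_2: The same kind of bowl, about 86 mm from the grip along the board's +x. Origin: centre of its underside.
- rails_mid (a point): Middle of the yellow-tipped rail pair, at the level of its ledge tops. x runs along the rails from the open entry inwards (the way to push), y across, z up. Ledges from x = -170 to +180 mm; side walls 176 mm apart, flared yellow tips out to x = -200. Height drawn from 78 to 132 mm. When home, the board's grip is at x = -15 to +15 mm: this varies and is not measured, it must be felt or seen.
- rack: Blue rack, 228 mm tall, fixed; posts at x = +-150, y = +-105 mm, open entry at -x, open on top in the middle. Origin: on the bench under its centre, axes as rails_mid, which is straight above. It also has plain grey pairs with ledge tops 32 and 192 mm above the bench; the gap between the two ledges of a pair is 144 mm: a hand passes between the upper ones, the board does not.
- rails: The yellow-tipped rail pair itself, fixed, smooth (the board slides with 1 to 4 N of push); same origin and axes as rails_mid. On its centre line, below the ledges, runs a dark catch bar that carries the tooth (near the entry) and the buffer (rear), set together anywhere within 15 mm either way along the rails.
- board: The ware board; origin at the centre of its underside, same axes as board_grip.
- tooth (a joint): Orange spring tooth at the entry end of the catch bar, 26 mm wide. 0 = up, 7 mm above the ledges; grows (m) as it is pressed down, about 0.007 under the board. Ramped: the board's leading edge rides it down with about 2 to 6 N of push when the grip is 235 to 295 mm short of rails_mid. It snaps up behind the trailing edge when the board is home, and holds it.
- buffer (a joint): Black rubber buffer at the rear of the catch bar, 50 mm wide, on a spring of 1.5 N/mm. 0 = free; grows (m) as the board pushes it in. The board meets it 4 mm before it is home, the tooth snaps up at about 0.004 (6 N); more than 0.013 (about 20 N) is too hard.
- spare_bowl: Bystander: grey clay bowl, rim 80 mm across, 45 mm tall, on the bench. Origin: centre of its underside.
- jar: Bystander: terracotta-coloured jar with a wooden cap, 64 mm across, 85 mm tall, on the bench. Origin: centre of its underside.
- brush: Bystander: brush lying on the bench in front of the rack. Origin: its middle, underside.
Things that resemble listed ones, but are neither listed nor needed, are in the scene too. Leave any purple look-alike of the bowl_2 alone. Leave any pink look-alike of the bowl_1 alone.

How it is judged:
By the outcome, as a careful person would: the job done as asked, in the order asked, and still so for the second after the job is handed in, with the robot touching nothing.
It also fails if it takes over 53 s, if anything falls off the work surface, if the arm or the gripper's body presses on something with over 40 N, if the wrist force passes 120 N, or if a joint passes its speed limit or range.

## Working session

There is one attempt and no reset: what is moved stays moved. The work goes in short steps, Python scripts to look and compute and a tool call to move; the robot and the scene stay as the last step left them, time stands still between calls to the robot, and variables do not carry over. Pictures are saved under pics/ and viewed, and the job is handed in when it is done.

Besides the shell and the picture viewer there is one more tool, called as name([rows], argument=value, ...), one row to a line, values as JSON. jog_arm: Moves the arm, as the interface text tells. Its arguments: {"type":"object","properties":{"steps":{"type":"array","items":{"type":"array","items":{"type":"number"}}},"squeeze":{"type":"number"}},"required":["steps"]}

```bash
mkdir -p pics; ls; python3 - <<'E'
from plant import r
import cv2,json,numpy as np
s=r.get_state();print(s)
import pickle
d={}
for n in ["scene","side","wrist"]:
    c=r.capture(n);d[n]=c
    cv2.imwrite(f"pics/a_{n}.png",c["image"][:,:,::-1])
    print(n,{k:(np.round(v,4).tolist() if not np.isscalar(v) else v) for k,v in c.items() if k!="image"})
pickle.dump((s,d),open("a.pkl","wb"))
E
```

```text
pics
{'time_s': 0.0, 'joints': array([ 1.65074034e+01,  2.05914543e+01,  6.33162173e-01, -2.20674795e-02,
       -7.01355654e+01, -1.65069753e+01]), 'qd': array([-0.04114232,  0.05306638,  0.03682518, -0.0552521 , -0.00640504,
        0.02801175]), 'joint_torque': array([-8.00930356e-04, -5.82726967e+01,  2.93058443e+01,  6.99745238e+00,
        6.93249181e-03, -2.06530804e-04]), 'tcp_pos': array([ 6.74532190e-01, -9.25016685e-06,  2.44611675e-01]), 'eef_rot': array([-8.99932189e+01, -9.58840553e-02,  1.79992907e+02]), 'contact_force': array([-0.07561863, -0.01323788,  0.02851722]), 'moment': array([-0.04626267,  0.00074895, -0.0213914 ]), 'gripper_width': 0.08758912475312809}
scene {'vfov': 46.15880140055231, 'cx': 281.9382224181823, 'cy': 208.42995927484364, 'R': [[-0.142, 0.9896, -0.0223], [0.5743, 0.064, -0.8161], [-0.8062, -0.1287, -0.5775]], 't': [0.1848, -0.2309, 1.6943]}
side {'vfov': 44.30082336992382, 'cx': 275.6428164037461, 'cy': 207.4407339467693, 'R': [[0.7108, -0.7031, 0.0193], [-0.3352, -0.3627, -0.8696], [0.6184, 0.6117, -0.4935]], 't': [-0.4554, 0.2341, 0.9882]}
wrist {'vfov': 65.70646984690485, 'cx': 276.20613921754904, 'cy': 203.68586387955554, 'tool_from_camera': [[1.0, -0.0006, 0.0003, -0.0008], [-0.0005, -0.3073, 0.9516, -0.1389], [-0.0005, -0.9516, -0.3073, 0.083], [0.0, 0.0, 0.0, 1.0]]}
```

View pics/a_scene.png

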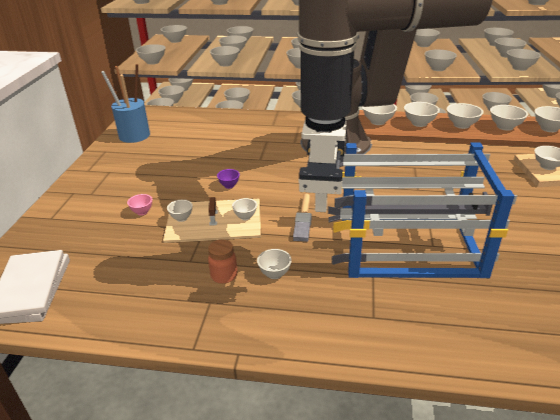

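View pics/a_side.png

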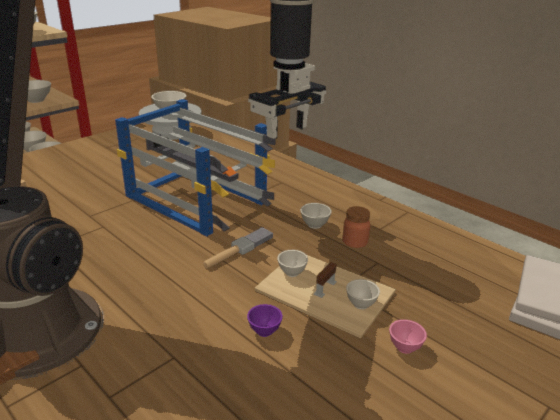

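View pics/a_wrist.png

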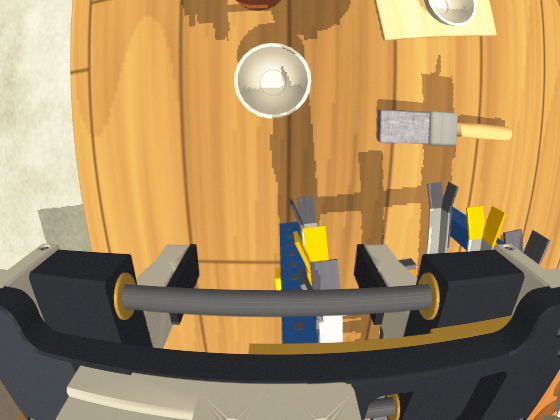

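```bash
python3 - <<'E'
import cv2,pickle
s,d=pickle.load(open("a.pkl","rb"))
def crop(n,x0,x1,y0,y1,f,o):
    im=d[n]["image"][y0:y1,x0:x1,::-1]
    cv2.imwrite(o,cv2.resize(im,None,fx=f,fy=f,interpolation=cv2.INTER_CUBIC))
crop("scene",120,300,160,290,4.4,"pics/b1.png")
crop("scene",320,520,130,290,3.7,"pics/b2.png")
crop("side",240,440,220,360,4,"pics/b3.png")
crop("side",110,290,90,240,4,"pics/b4.png")
E
```

```text
(no output)
```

View pics/b1.png

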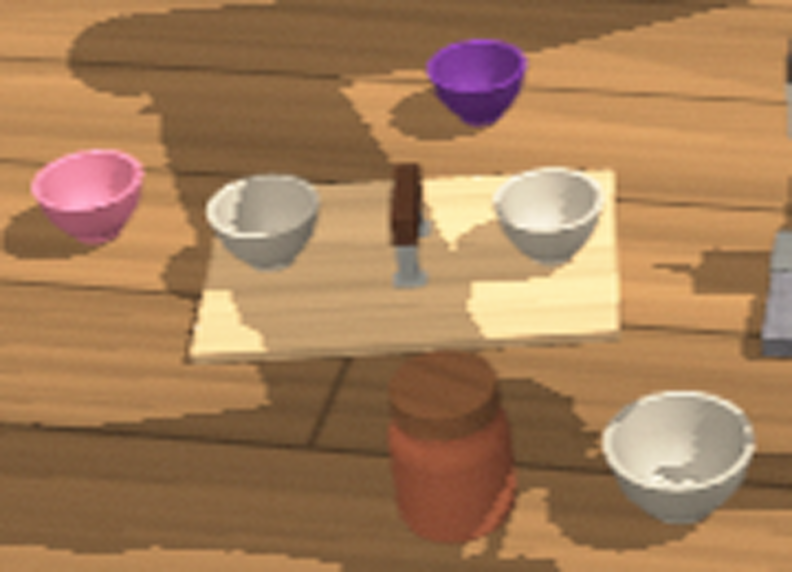

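View pics/b2.png

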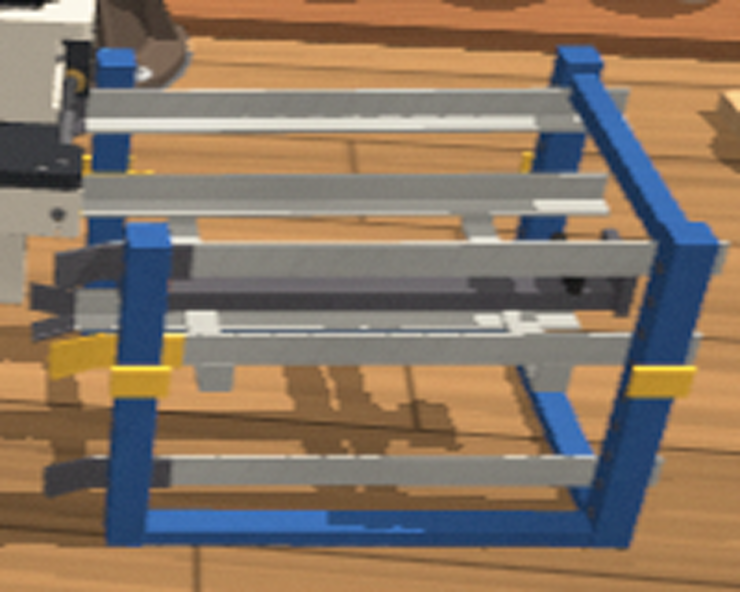

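View pics/b3.png

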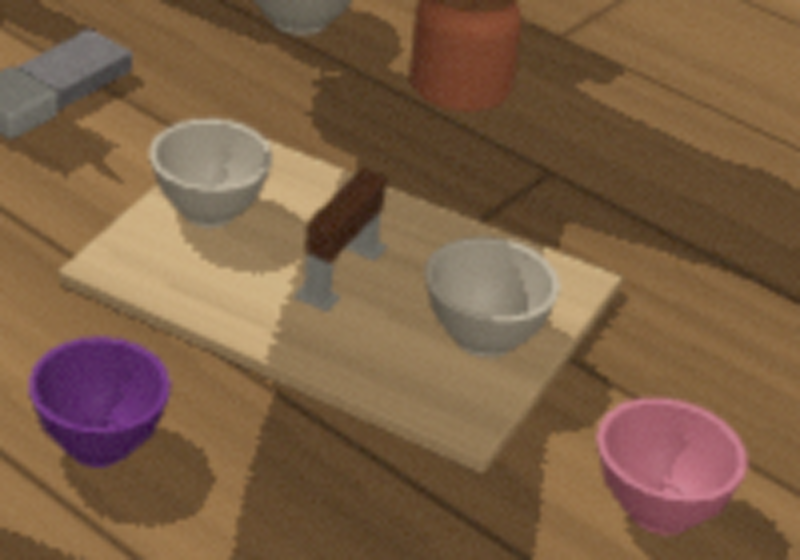

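View pics/b4.png

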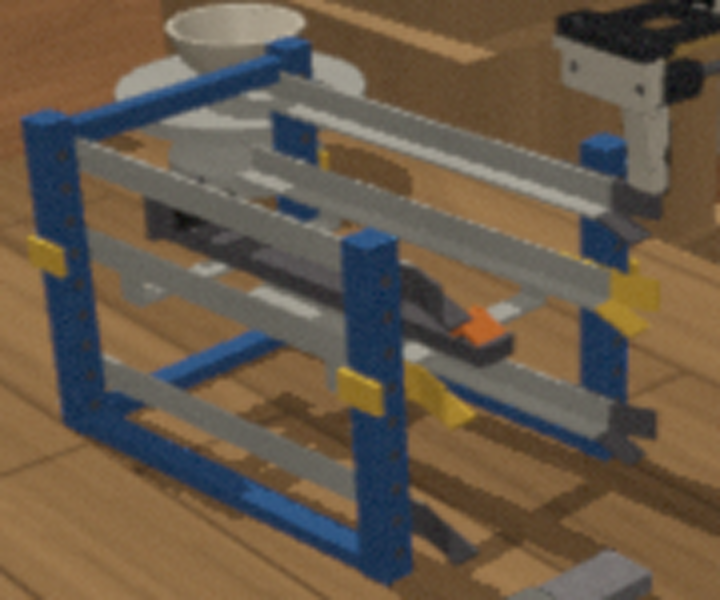

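```bash
cat > h.py <<'E'
import numpy as np,pickle,cv2
from scipy.optimize import least_squares
s0,d0=pickle.load(open("a.pkl","rb"))
def proj(n,X,d=d0):
    c=d[n];X=np.atleast_2d(X);p=X@np.array(c["R"]).T+np.array(c["t"]);f=210/np.tan(np.radians(c["vfov"]/2))
    return np.c_[c["cx"]+f*p[:,0]/p[:,2],c["cy"]+f*p[:,1]/p[:,2]]
def T(p,L):
    x,y,a=p;L=np.atleast_2d(L).astype(float);c,s=np.cos(a),np.sin(a)
    return np.c_[x+c*L[:,0]-s*L[:,1],y+s*L[:,0]+c*L[:,1],L[:,2]]
b1=lambda u,v:(120+u/4.4-.4,160+v/4.4-.4)
b2=lambda u,v:(320+u/3.7-.4,130+v/3.7-.4)
b3=lambda u,v:(240+u/4-.4,220+v/4-.4)
b4=lambda u,v:(110+u/4-.4,90+v/4-.4)
E
python3 - <<'E'
from h import *
# board: axes x -> world +y guess (yaw 90)
obs=[("scene",b1(612,172),(.125,.085,.01)),("scene",b1(618,334),(.125,-.085,.01)),("scene",b1(191,357),(-.125,-.085,.01)),
("side",b3(62,272),(.125,.085,.01)),("side",b3(620,281),(-.125,-.085,.01)),("side",b3(483,460),(-.125,.085,.01))]
# bar top face center-ish corners
bar=[("scene",b1(393,165),(-.008,.03,.059)),("scene",b1(421,167),(.008,.03,.059)),("scene",b1(392,200),(-.008,-.03,.059)),("scene",b1(391,243),(-.008,-.03,.037)),
("side",b3(362,170),(.008,-.03,.059)),("side",b3(387,180),(-.008,-.03,.059)),("side",b3(307,222),(.008,.03,.059))]
def f(p,o):
    return np.concatenate([proj(n,T(p,L))[0]-px for n,px,L in o])
for name,o in(("board",obs),("bar",bar),("both",obs+bar)):
    q=least_squares(f,[.7,-.25,np.pi/2],args=(o,),loss="soft_l1")
    print(name,q.x[:2],np.degrees(q.x[2]));print(np.round(f(q.x,o).reshape(-1,2),1).tolist())
rk=[("scene",b2(115,57),(-.15,.105,.228)),("scene",b2(578,60),(.15,.105,.228)),("scene",b2(148,236),(-.15,-.105,.228)),("scene",b2(692,235),(.15,-.105,.228)),
("side",b4(48,118),(.15,.105,.228)),("side",b4(290,47),(.15,-.105,.228)),("side",b4(602,143),(-.15,-.105,.228)),("side",b4(368,240),(-.15,.105,.228))]
q=least_squares(f,[.7,.2,np.pi/2],args=(rk,),loss="soft_l1")
print("rack",q.x[:2],np.degrees(q.x[2]));print(np.round(f(q.x,rk).reshape(-1,2),1).tolist())
np.save("rack.npy",q.x)
# heights
def g(p,n,obs):
    P=[(p[0],p[1],p[3]+z) for z in (.192,p[2],.032)]
    return (proj(n,P)-np.array(obs)).ravel()
for n,obs in (("scene",[b2(58,252),b2(50,345),b2(45,463)]),("scene",[b2(58,286),b2(50,378),b2(45,497)]),("scene",[b2(725,243),b2(697,335),b2(658,460)]),
 ("side",[b4(660,217),b4(656,309),b4(655,438)]),("side",[b4(662,190),b4(658,278),b4(656,408)])):
    q=least_squares(g,[.7,.1,.1,0.],args=(n,obs),x_scale=.01);print(n,np.round(q.x,4),np.abs(q.fun).max())
E
```

```text
board [ 0.49047436 -0.30285497] 100.90112682387058
[[0.8, -1.3], [0.1, -1.2], [-0.6, -1.8], [-0.4, -1.4], [1.6, -1.1], [0.4, -0.1]]
bar [ 0.48755935 -0.30399366] 101.94363565644302
[[0.2, -1.7], [-0.2, -2.5], [-0.8, 3.1], [0.3, 0.1], [-0.1, -0.6], [0.3, -0.6], [-0.2, 0.4]]
both [ 0.4887469 -0.3034077] 101.18419066074377
[[0.6, -1.8], [0.2, -1.8], [-0.5, -2.1], [-0.9, -0.7], [1.3, -0.9], [0.4, 0.4], [0.5, -1.5], [0.0, -2.3], [-0.9, 3.3], [0.3, 0.4], [0.2, -0.9], [0.6, -0.8], [-0.2, -0.0]]
rack [0.53699038 0.21293789] 96.42211077939068
[[0.4, -0.8], [0.9, -2.3], [-0.0, -1.4], [-0.0, -1.4], [0.2, 0.1], [0.2, -0.9], [1.4, -0.3], [0.9, -0.3]]
scene [0.6469 0.0245 0.1247 0.0104] 0.5744873974112465
scene [0.6704 0.0262 0.1255 0.0029] 0.5615905747333159
scene [0.615  0.3964 0.1276 0.0225] 0.22540328755820838
side [0.6535 0.023  0.1276 0.0016] 0.3108591402854586
side [0.6791 0.0476 0.1296 0.0057] 0.3281598540351638
```

jog_arm([
  [0.55, 0.0155, 0, 0.025, 0],
  [0.55, 0.0155, 0, 0.025, 0],
  [0.55, 0.0155, 0, 0.025, 0],
  [0.55, 0.0155, 0, 0.025, 0],
  [0.55, 0.0155, 0, 0.025, 0],
  [0.55, 0.0155, 0, 0.025, 0],
  [0.55, 0.0155, 0, 0.025, 0],
  [0.55, 0.0155, 0, 0.025, 0],
  [0.55, 0.0155, 0, 0.025, 0],
  [0.55, 0.0155, 0, 0.025, 0],
  [0.55, 0.0155, 0, 0.025, 0],
  [0.55, 0.0155, 0, 0.025, 0],
], squeeze=20)

```text
time_s: 1.15
tcp_pos: [0.4879, -0.301, 0.2455]
eef_rot: [-90.0, -0.0, -180.0]
contact_force: [0.7, -0.7, -1.2]
gripper_width: 0.0395
```

jog_arm([
  [0.55, 0, 0, 0, 7.16],
  [0.55, 0, 0, 0, 7.16],
  [0.55, 0, 0, 0, 7.16],
  [0.55, 0, 0, 0, 7.16],
  [0.55, 0, 0, 0, 7.16],
  [0.55, 0, 0, 0, 7.16],
  [0.55, 0, 0, 0, 7.16],
  [0.55, 0, 0, 0, 7.16],
  [0.55, 0, 0, 0, 7.16],
  [0.55, 0, 0, 0, 7.16],
  [0.55, 0, 0, 0, 7.16],
  [0.55, 0, 0, 0, 0],
])

```text
time_s: 2.15
tcp_pos: [0.4888, -0.2999, 0.2453]
eef_rot: [-90.0, -0.0, 100.9]
contact_force: [0.3, -0.2, -1.0]
gripper_width: 0.0397
```

```bash
python3 - <<'E'
from plant import r
import cv2,pickle
s=r.get_state();print({k:s[k] for k in("time_s","joints","tcp_pos","eef_rot","contact_force","gripper_width")})
d={}
for n in["wrist","scene"]:
    c=r.capture(n);d[n]=c
    cv2.imwrite(f"pics/c_{n}.png",c["image"][:,:,::-1])
pickle.dump((s,d),open("c.pkl","wb"))
E
```

```text
{'time_s': 2.15, 'joints': array([-1.20008179e+01,  1.10690696e+01, -1.24271992e+01, -8.08517858e-03,
       -6.65344132e+01, -6.70958179e+01]), 'tcp_pos': array([ 0.4887781 , -0.29993829,  0.24530996]), 'eef_rot': array([-8.99746226e+01, -1.87714568e-02,  1.00900139e+02]), 'contact_force': array([ 0.2801419 , -0.22177305, -1.04959565]), 'gripper_width': 0.03971038586044423}
```

View pics/c_wrist.png

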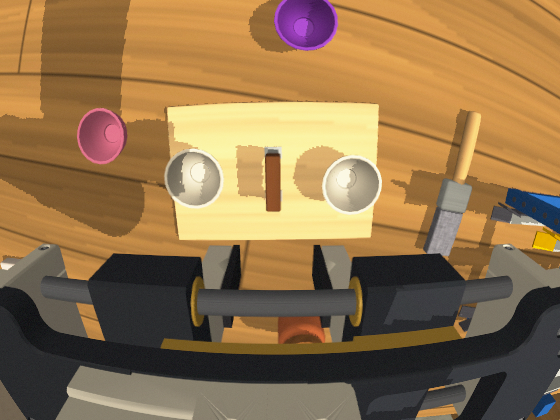

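View pics/c_scene.png

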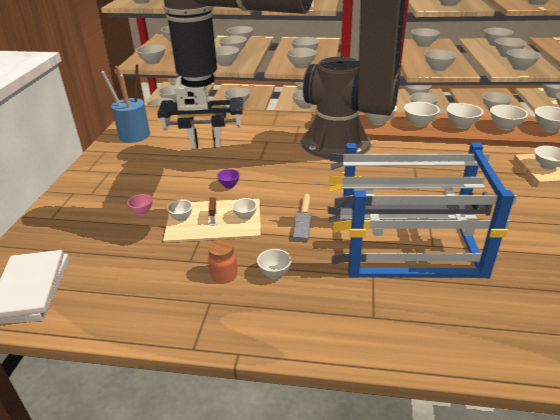

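```bash
cat >> h.py <<'E'
from scipy.spatial.transform import Rotation as Rot
def wproj(s,c,X):
    Rw=Rot.from_euler("xyz",s["eef_rot"],degrees=True).as_matrix();X=np.atleast_2d(X)
    Xt=(X-s["tcp_pos"])@Rw
    M=np.array(c["tool_from_camera"]);p=(Xt-M[:3,3])@M[:3,:3]
    f=210/np.tan(np.radians(c["vfov"]/2));rho=np.hypot(p[:,0],p[:,1]);th=np.arctan2(rho,p[:,2])
    return np.c_[c["cx"]+f*th*p[:,0]/rho,c["cy"]+f*th*p[:,1]/rho]
E
python3 - <<'E'
from h import *
s,d=pickle.load(open("c.pkl","rb"));c=d["wrist"]
im=c["image"][90:250,150:400,::-1]
cv2.imwrite("pics/c2.png",cv2.resize(im,None,fx=3.2,fy=3.2,interpolation=cv2.INTER_CUBIC))
for p in([.4887,-.3034,np.radians(101.2)],):
    for L in [(-.125,.085,.01),(.125,.085,.01),(-.125,-.085,.01),(.125,-.085,.01),(-.008,.03,.059),(.008,.03,.059),(-.008,-.03,.059),(.008,-.03,.059)]:
        print(L,wproj(s,c,T(p,L))[0].round(1), ((wproj(s,c,T(p,L))[0]-[150,90])*3.2).round())
E
```

```text
(-0.125, 0.085, 0.01) [166.  104.3] [51. 46.]
(0.125, 0.085, 0.01) [379.2 102.6] [733.  40.]
(-0.125, -0.085, 0.01) [177.2 238.3] [ 87. 475.]
(0.125, -0.085, 0.01) [370.1 237.4] [704. 472.]
(-0.008, 0.03, 0.059) [264.1 154.1] [365. 205.]
(0.008, 0.03, 0.059) [280.  153.9] [416. 205.]
(-0.008, -0.03, 0.059) [265.  210.3] [368. 385.]
(0.008, -0.03, 0.059) [280.1 210.2] [416. 385.]
```

View pics/c2.png

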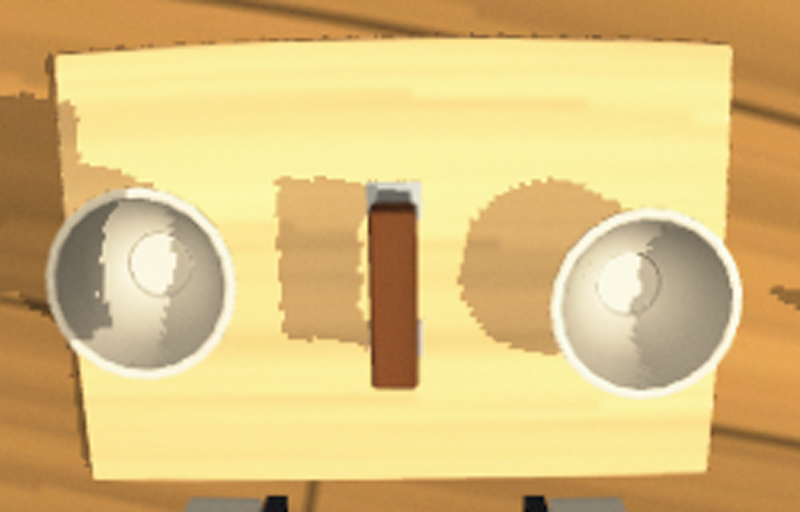

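```bash
python3 - <<'E'
from h import *
s,d=pickle.load(open("c.pkl","rb"));c=d["wrist"]
q=lambda u,v:np.array([150+u/3.2-.35,90+v/3.2-.35])
o=[(q(54,54),(-.125,.085,.01)),(q(732,45),(.125,.085,.01)),(q(93,478),(-.125,-.085,.01)),(q(707,471),(.125,-.085,.01)),
(q(370,207),(-.008,.03,.059)),(q(417,207),(.008,.03,.059)),(q(373,388),(-.008,-.03,.059)),(q(419,386),(.008,-.03,.059))]
f=lambda p:np.concatenate([wproj(s,c,T(p,L))[0]-px for px,L in o])
z=least_squares(f,[.4887,-.3034,1.766],loss="soft_l1");print(z.x[:2],np.degrees(z.x[2]),f(z.x).reshape(-1,2).round(1).tolist())
# tool-frame offset
Rw=Rot.from_euler("xyz",s["eef_rot"],degrees=True).as_matrix()
print(((np.array([z.x[0],z.x[1],.048])-s["tcp_pos"])@Rw).round(4), s["tcp_pos"])
E
```

```text
[ 0.48917287 -0.30263887] 101.61624508683181 [[-0.4, -0.9], [0.8, -1.3], [-0.5, 0.4], [0.5, 0.3], [-0.7, 0.4], [0.4, 0.1], [-0.4, 0.0], [0.4, 0.5]]
[-0.0028  0.1973  0.    ] [ 0.4887781  -0.29993829  0.24530996]
```

jog_arm([
  [0.55, -0.003, 0.01, 0, -0.6],
  [0.55, 0, 0.03, 0, 0],
  [0.55, 0, 0.035, 0, 0],
  [0.55, 0, 0.035, 0, 0],
  [0.55, 0, 0.03, 0, 0],
  [0.55, 0, 0.025, 0, 0],
  [0.55, 0, 0.015, 0, 0],
  [0.55, 0, 0.01, 0, 0],
  [0.55, 0, 0.007, 0, 0],
  [0.55, 0, 0, 0, 0],
])

```text
time_s: 3.08
tcp_pos: [0.4889, -0.3029, 0.0472]
eef_rot: [-89.9, -0.1, 101.9]
contact_force: [0.1, -0.2, -0.1]
gripper_width: 0.0395
```

jog_arm([
  [0.85, 0, 0, 0, 0],
  [0.85, 0, 0, 0, 0],
  [0.85, 0, 0, 0, 0],
  [0.9, 0, 0, 0, 0],
  [0.95, 0, 0, 0, 0],
], squeeze=30)

```text
time_s: 3.5
tcp_pos: [0.4901, -0.3031, 0.0495]
eef_rot: [-90.1, 0.0, 101.9]
contact_force: [0.2, 0.5, 3.8]
gripper_width: 0.016
```

```bash
cat > look.py <<'E'
import sys,pickle,cv2
from plant import r
tag=sys.argv[1]
s=r.get_state();print({k:s[k].round(4).tolist() if hasattr(s[k],'round') else s[k] for k in("time_s","tcp_pos","eef_rot","contact_force","moment","gripper_width")})
d={}
for n in sys.argv[2:]:
    c=r.capture(n);d[n]=c
    cv2.imwrite(f"pics/{tag}_{n}.png",c["image"][:,:,::-1])
pickle.dump((s,d),open(tag+".pkl","wb"))
E
python3 look.py d wrist
```

```text
{'time_s': 3.5, 'tcp_pos': [0.4901, -0.3031, 0.0495], 'eef_rot': [-90.0863, 0.0488, 101.8587], 'contact_force': [0.2359, 0.4822, 3.8143], 'moment': [0.1422, 0.019, -0.1051], 'gripper_width': 0.015989932090417276}
```

View pics/d_wrist.png

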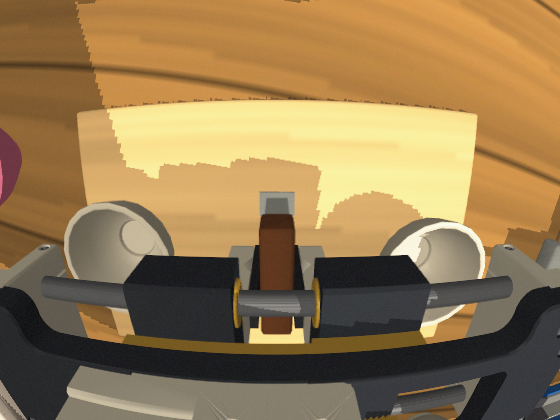

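jog_arm([
  [0.95, 0, -0.003, 0, 0],
  [0.95, 0, -0.007, 0, 0],
  [0.95, 0, -0.011, 0, 0],
  [0.95, 0, -0.015, 0, 0],
  [0.95, 0, -0.018, 0, 0],
  [0.95, 0, -0.02, 0, 0],
  [0.95, 0, -0.02, 0, 0],
  [0.95, 0, -0.018, 0, 0],
  [0.95, 0, -0.015, 0, 0],
  [0.95, 0, -0.011, 0, 0],
  [0.95, 0, -0.007, 0, 0],
  [0.95, 0, -0.003, 0, 0],
])

```text
time_s: 4.55
tcp_pos: [0.4897, -0.303, 0.1978]
eef_rot: [-90.1, 0.0, 101.8]
contact_force: [-0.4, -0.0, -5.2]
gripper_width: 0.0159
```

```bash
python3 look.py e wrist scene; python3 - <<'E'
import pickle,numpy as np
from scipy.spatial.transform import Rotation as Rot
s,d=pickle.load(open("e.pkl","rb"))
Rw=Rot.from_euler("xyz",s["eef_rot"],degrees=True).as_matrix()
a=np.radians(96.42)
g=np.array([.537,.2129,0])-.36*np.array([np.cos(a),np.sin(a),0]);g[2]=.195
print(g,((g-s["tcp_pos"])@Rw).round(4))
E
```

```text
{'time_s': 4.55, 'tcp_pos': [0.4897, -0.303, 0.1978], 'eef_rot': [-90.0729, 0.0275, 101.8385], 'contact_force': [-0.3787, -0.0175, -5.1502], 'moment': [-0.0474, -0.1675, 0.0471], 'gripper_width': 0.01593993024716225}
[ 0.57725369 -0.14484242  0.195     ] [ 0.1368  0.0028 -0.1181]
```

View pics/e_scene.png

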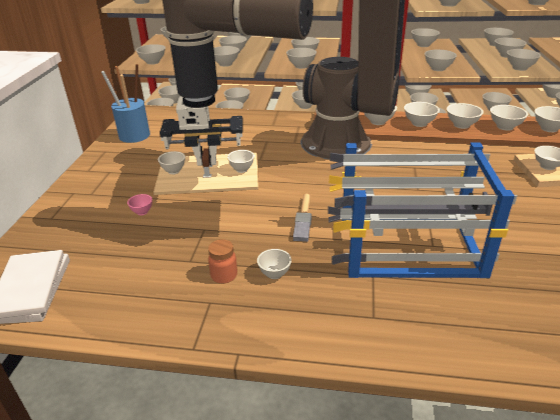

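View pics/e_wrist.png

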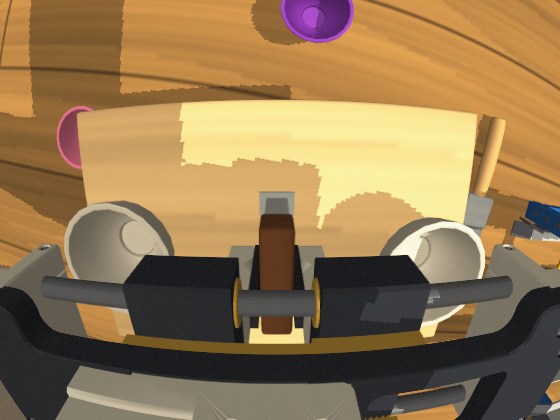

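jog_arm([
  [0.95, 0.0035, 0, -0.003, 0],
  [0.95, 0.007, 0, -0.006, 0],
  [0.95, 0.0105, 0, -0.009, 0],
  [0.95, 0.0135, 0, -0.012, 0],
  [0.95, 0.017, 0, -0.0145, 0],
  [0.95, 0.017, 0, -0.0145, 0],
  [0.95, 0.017, 0, -0.0145, 0],
  [0.95, 0.017, 0, -0.0145, 0],
  [0.95, 0.0135, 0, -0.012, 0],
  [0.95, 0.0105, 0, -0.009, 0],
  [0.95, 0.007, 0, -0.006, 0],
  [0.95, 0.0035, 0, -0.003, 0],
])

```text
time_s: 5.65
tcp_pos: [0.5775, -0.1431, 0.1961]
eef_rot: [-90.0, -0.0, 101.9]
contact_force: [-1.0, 0.3, -5.9]
gripper_width: 0.0157
```

jog_arm([
  [0.95, 0, 0, 0, 0.5],
  [0.95, 0, 0, 0, 1],
  [0.95, 0, 0, 0, 1.4],
  [0.95, 0, 0, 0, 1.2],
  [0.95, 0, 0, 0, 0.8],
  [0.95, 0, 0, 0, 0.5],
  [0.95, 0, 0, 0, 0],
  [0.95, 0, 0, 0, 0],
])

```text
time_s: 6.32
tcp_pos: [0.5769, -0.1449, 0.1966]
eef_rot: [-90.0, 0.0, 96.4]
contact_force: [-0.8, 0.5, -5.0]
gripper_width: 0.0161
```

```bash
python3 look.py f wrist scene side
```

```text
{'time_s': 6.3167, 'tcp_pos': [0.5769, -0.1449, 0.1966], 'eef_rot': [-90.0047, 0.0022, 96.4265], 'contact_force': [-0.8403, 0.4635, -4.9848], 'moment': [-0.0631, -0.1153, 0.0372], 'gripper_width': 0.01612622299674502}
```

View pics/f_wrist.png

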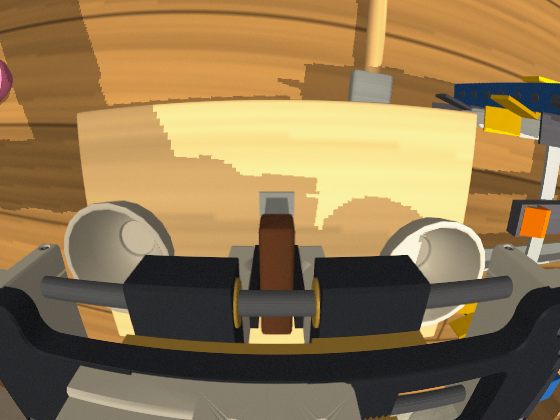

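View pics/f_scene.png

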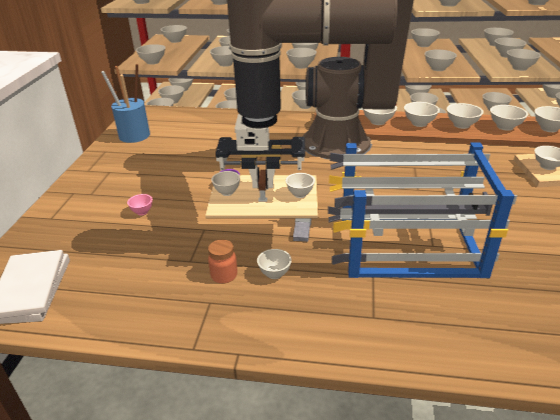

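View pics/f_side.png

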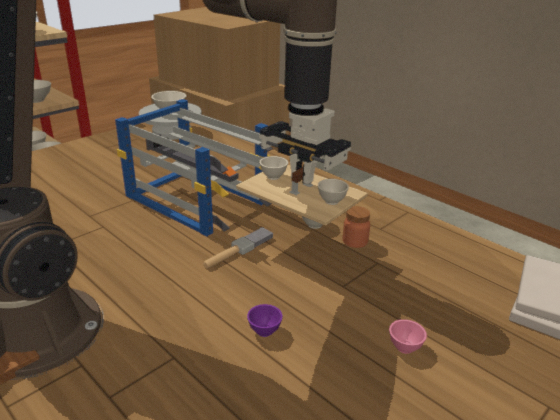

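```bash
python3 - <<'E'
import cv2,pickle
s,d=pickle.load(open("f.pkl","rb"))
def crop(n,x0,x1,y0,y1,f,o):
    im=d[n]["image"][y0:y1,x0:x1,::-1]
    cv2.imwrite(o,cv2.resize(im,None,fx=f,fy=f,interpolation=cv2.INTER_CUBIC))
crop("scene",200,400,135,285,4,"pics/f1.png")
crop("scene",320,520,135,285,4,"pics/f2.png")
crop("side",110,310,90,240,4,"pics/f3.png")
crop("side",220,380,140,240,5,"pics/f4.png")
crop("wrist",420,560,60,350,2,"pics/f5.png")
E
```

```text
(no output)
```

View pics/f1.png

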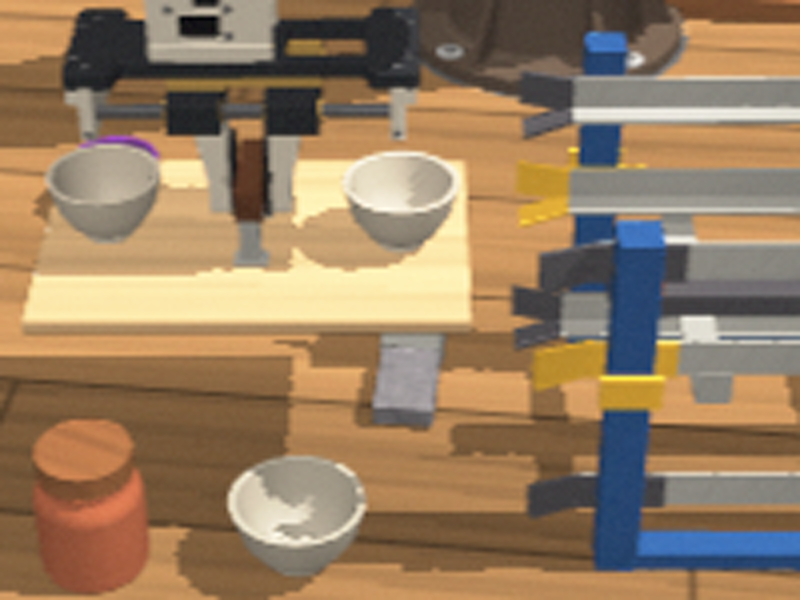

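View pics/f2.png

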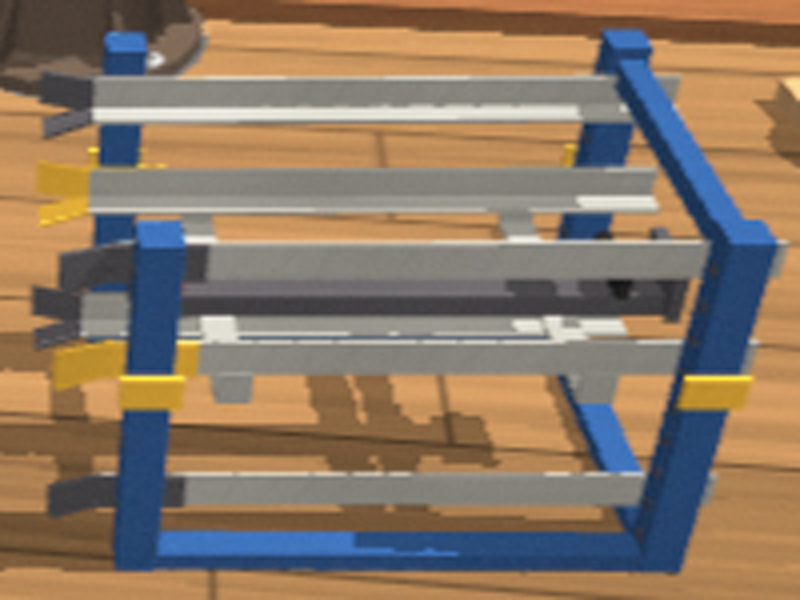

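View pics/f3.png

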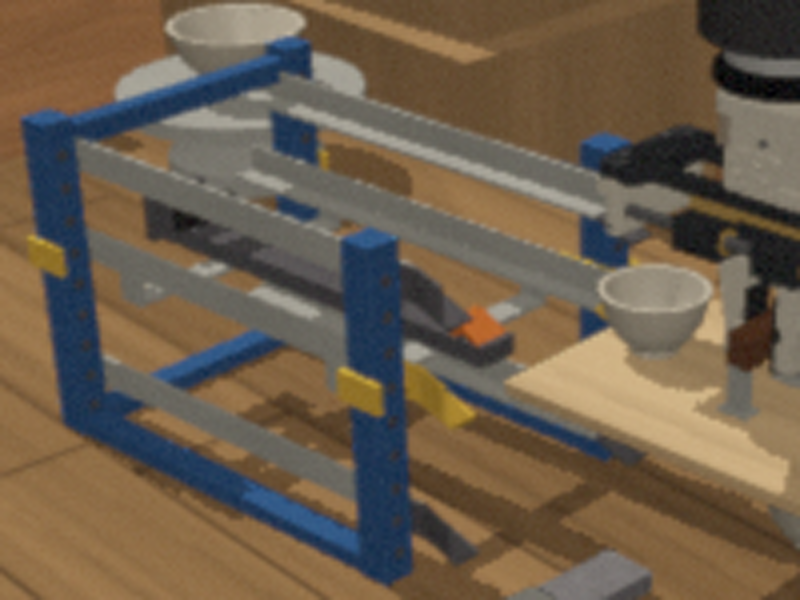

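View pics/f4.png

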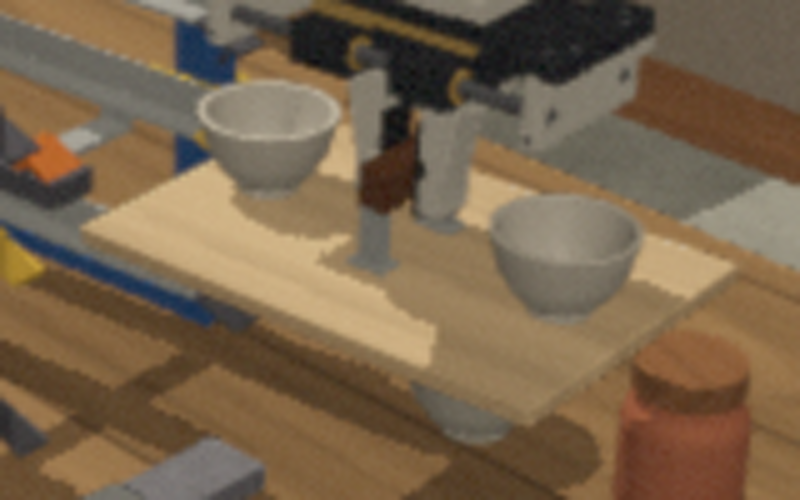

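View pics/f5.png

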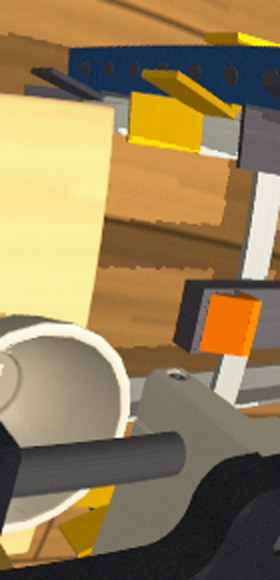

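```bash
cat > fit2.py <<'E'
from h import *
s,d=pickle.load(open("f.pkl","rb"))
f1=lambda u,v:np.array((200+u/4-.4,135+v/4-.4))
f2=lambda u,v:np.array((320+u/4-.4,135+v/4-.4))
f3=lambda u,v:np.array((110+u/4-.4,90+v/4-.4))
f4=lambda u,v:np.array((220+u/5-.4,140+v/5-.4))
# board: free x,y,yaw,z(underside)
o=[("scene",f1(466,161),(.125,.085,.01)),("scene",f1(470,325),(.125,-.085,.01)),("scene",f1(25,325),(-.125,-.085,.01)),
("side",f4(83,230),(.125,.085,.01)),("side",f4(737,268),(-.125,-.085,.01)),("side",f4(528,414),(-.125,.085,.01)) ]
def fb(p,o=o):
    r=[]
    for n,px,L in o:
        X=T(p[:3],L);X[:,2]+=p[3];r.append(proj(n,X,d)[0]-px)
    return np.concatenate(r)
q=least_squares(fb,[.577,-.145,1.68,.148],loss="soft_l1");b=q.x
print("board",b[:2].round(4),np.degrees(b[2]).round(2),b[3].round(4),q.fun.reshape(-1,2).round(1).tolist())
rk=[("scene",f2(126,42),(-.15,.105,.228)),("scene",f2(625,42),(.15,.105,.228)),("scene",f2(161,234),(-.15,-.105,.228)),("scene",f2(748,234),(.15,-.105,.228)),
("side",f3(48,118),(.15,.105,.228)),("side",f3(290,47),(.15,-.105,.228)),("side",f3(602,143),(-.15,-.105,.228)),("side",f3(368,240),(-.15,.105,.228))]
led=[("scene",f2(95,122),(-.17,.072,.192)),("scene",f2(90,212),(-.17,.072,None)),("scene",f2(657,211),(.18,.072,None)),("scene",f2(82,336),(-.17,.072,.032)),("scene",f2(625,333),(.18,.072,.032))]
def fr(p,use=(1,1)):
    r=[]
    for k,oo in enumerate((rk,led)):
        if not use[k]:continue
        for n,px,L in oo:
            z=p[3] if L[2] is None else L[2]
            X=T(p[:3],(L[0],L[1],z))
            if k: X[:,2]+=p[4]
            r.append(proj(n,X,d)[0]-px)
    return np.concatenate(r)
for use in((1,0),(0,1),(1,1)):
    q=least_squares(fr,[.537,.213,1.683,.127,0],args=(use,),loss="soft_l1");p=q.x
    print("rack",p[:2].round(4),np.degrees(p[2]).round(2),p[3:].round(4));print(q.fun.reshape(-1,2).round(1).tolist())
    D=b[:2]-p[:2];c,sn=np.cos(p[2]),np.sin(p[2]);print(" board in rack frame",(c*D[0]+sn*D[1]).round(4),(-sn*D[0]+c*D[1]).round(4),np.degrees(b[2]-p[2]).round(2))
E
python3 fit2.py
```

```text
board [ 0.5778 -0.1429] 96.15 0.1435 [[0.4, 0.4], [1.1, -0.2], [-0.5, -0.5], [-0.3, 0.2], [0.8, 0.1], [0.2, 0.2]]
rack [0.537  0.2133] 96.39 [0.127 0.   ]
[[0.1, -0.9], [1.0, -1.6], [-0.1, -1.2], [0.1, -1.4], [0.2, 0.0], [0.1, -0.9], [1.3, -0.3], [0.7, -0.4]]
 board in rack frame -0.3585 -0.0009 -0.24
rack [0.5318 0.2138] 96.65 [ 0.1269 -0.0059]
[[-0.1, 0.1], [-0.1, 0.2], [-0.0, -0.2], [0.1, -0.3], [0.1, 0.2]]
 board in rack frame -0.3597 -0.0043 -0.5
rack [0.5367 0.2131] 96.53 [ 0.1268 -0.0028]
[[0.0, -0.9], [0.8, -1.7], [-0.0, -1.1], [0.1, -1.6], [0.1, 0.1], [-0.1, -0.8], [1.3, -0.3], [0.9, -0.3], [-0.3, -0.0], [-0.4, 0.1], [0.4, -0.1], [-0.1, -0.2], [0.5, 0.4]]
 board in rack frame -0.3584 -0.0003 -0.38
```

```bash
python3 - <<'E'
from h import *
s,d=pickle.load(open("f.pkl","rb"));c=d["wrist"]
p=[.5367,.2131,np.radians(96.5)]
for L in [(-.185,.013,.127),(-.185,-.013,.127),(-.165,.013,.133),(-.165,-.013,.133),(-.155,.013,.134),(-.155,-.013,.134),(-.17,.088,.127),(-.17,.072,.127),(-.2,.088,.127),(-.17,-.072,.127),(-.15,.105-.01,.228),]:
    w=wproj(s,c,T(p,L))[0];print(L,w.round(1),((w-[420,60])*2).round())
# board corners in wrist with tool pose
Rw=Rot.from_euler("xyz",s["eef_rot"],degrees=True).as_matrix()
for L in[(.125,.085,.01),(-.125,.085,.01)]:
    # board frame same as tool: board x=tool x, y=-? 
    a=np.radians(s["eef_rot"][2]);X=T([s["tcp_pos"][0],s["tcp_pos"][1],a],L);X[:,2]+=s["tcp_pos"][2]-.048
    print("board corner",wproj(s,c,X)[0].round(1))
E
```

```text
(-0.185, 0.013, 0.127) [494.4 207.2] [149. 294.]
(-0.185, -0.013, 0.127) [488.1 237.1] [136. 354.]
(-0.165, 0.013, 0.133) [516.  209.4] [192. 299.]
(-0.165, -0.013, 0.133) [509.3 238.8] [179. 358.]
(-0.155, 0.013, 0.134) [524.8 209.6] [210. 299.]
(-0.155, -0.013, 0.134) [518.1 238.7] [196. 357.]
(-0.17, 0.088, 0.127) [519.9 115.5] [200. 111.]
(-0.17, 0.072, 0.127) [518.1 135.5] [196. 151.]
(-0.2, 0.088, 0.127) [492.  110.9] [144. 102.]
(-0.17, -0.072, 0.127) [484.6 295.6] [129. 471.]
(-0.15, 0.095, 0.228) [638.6 127.1] [437. 134.]
board corner [478.6 112. ]
board corner [ 72.1 112.4]
```

jog_arm([
  [0.95, 0, 0.001, 0, -0.3],
  [0.95, 0.002, 0.003, 0.001, 0],
  [0.95, 0.004, 0.004, 0, 0],
  [0.95, 0.007, 0.004, 0, 0],
  [0.95, 0.009, 0.002, 0, 0],
  [0.95, 0.01, 0.001, 0, 0],
  [0.95, 0.01, 0, 0, 0],
  [0.95, 0.008, 0, 0, 0],
  [0.95, 0.005, 0, 0, 0],
  [0.95, 0.002, 0, 0, 0],
  [0.95, 0.001, 0, 0, 0],
  [0.95, 0, 0, 0, 0],
])

```text
time_s: 7.47
tcp_pos: [0.5693, -0.087, 0.1818]
eef_rot: [-90.0, 0.0, 96.8]
contact_force: [1.0, 0.0, -5.6]
gripper_width: 0.0154
```

```bash
cat > rel.py <<'E'
import pickle,sys,numpy as np
s,d=pickle.load(open(sys.argv[1]+".pkl","rb"))
a=np.radians(96.5);D=s["tcp_pos"][:2]-[.5367,.2131];c,n=np.cos(a),np.sin(a)
F=s["contact_force"]
print("rel x %.4f y %.4f yaw %.2f z-h %.4f"%(c*D[0]+n*D[1],-n*D[0]+c*D[1],s["eef_rot"][2]-96.5,s["tcp_pos"][2]-.127-.0485),"F along %.1f across %.1f up %.1f"%(c*F[0]+n*F[1],-n*F[0]+c*F[1],F[2]))
E
python3 look.py g wrist side scene; python3 rel.py g;  python3 - <<'E'
import cv2,pickle
s,d=pickle.load(open("g.pkl","rb"))
def crop(n,x0,x1,y0,y1,f,o):
    im=d[n]["image"][y0:y1,x0:x1,::-1]
    cv2.imwrite(o,cv2.resize(im,None,fx=f,fy=f,interpolation=cv2.INTER_CUBIC))
crop("side",180,340,130,230,5,"pics/g1.png")
crop("scene",280,420,150,250,5,"pics/g2.png")
E
```

```text
{'time_s': 7.4667, 'tcp_pos': [0.5693, -0.087, 0.1818], 'eef_rot': [-90.0199, 0.0031, 96.7621], 'contact_force': [1.0229, 0.0166, -5.6386], 'moment': [-0.0218, -0.1325, -0.0078], 'gripper_width': 0.015357067741577995}
rel x -0.3018 y 0.0016 yaw 0.26 z-h 0.0063 F along -0.1 across -1.0 up -5.6
```

View pics/g_wrist.png

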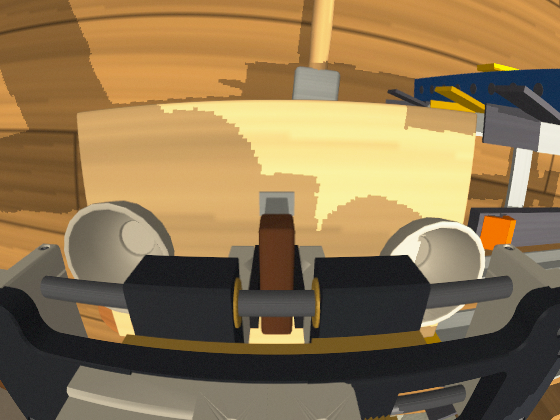

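View pics/g1.png

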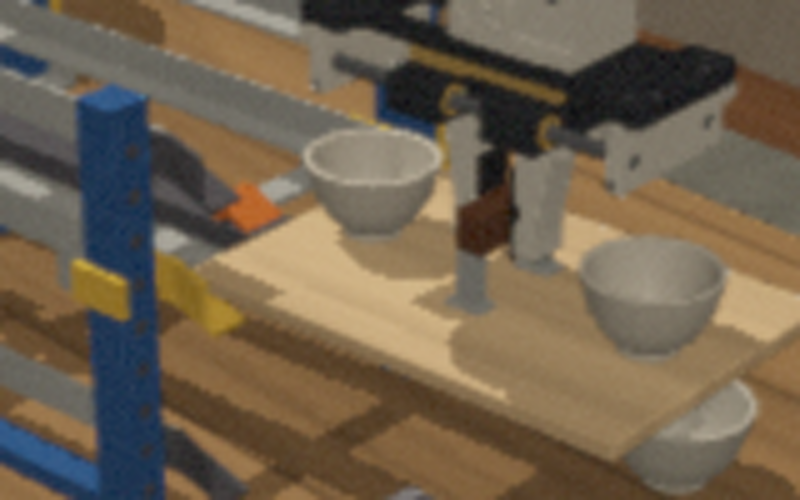

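View pics/g2.png

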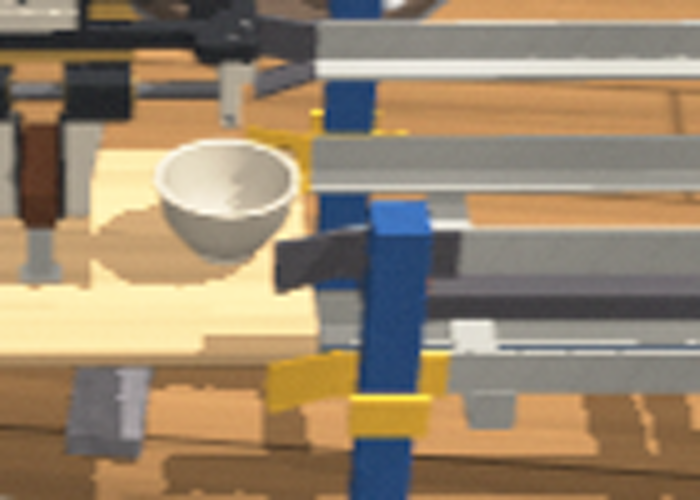

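jog_arm([
  [0.95, 0.002, 0, 0, 0],
  [0.95, 0.003, 0, 0, 0],
  [0.95, 0.003, 0.001, 0, 0],
  [0.95, 0.002, 0.001, 0, 0],
  [0.95, 0, 0, 0, 0],
])

```text
time_s: 8.03
tcp_pos: [0.5678, -0.0768, 0.1793]
eef_rot: [-90.0, -0.0, 96.8]
contact_force: [-0.2, -0.1, -5.9]
gripper_width: 0.0157
```

jog_arm([
  [0.95, 0, 0.001, 0, 0],
  [0.95, 0, 0.001, 0, 0],
  [0.95, 0, 0, 0, 0],
])

```text
time_s: 8.28
tcp_pos: [0.5679, -0.0772, 0.1773]
eef_rot: [-90.0, -0.0, 96.7]
contact_force: [0.1, -0.2, -5.4]
gripper_width: 0.0155
```

jog_arm([
  [0.95, 0, 0.001, 0, 0],
  [0.95, 0, 0, 0, 0],
])

```text
time_s: 8.45
tcp_pos: [0.5681, -0.0774, 0.1767]
eef_rot: [-90.0, 0.0, 96.7]
contact_force: [-1.0, -0.2, -3.2]
gripper_width: 0.0156
```

```bash
python3 look.py i side wrist scene; python3 rel.py i;  python3 - <<'E'
import cv2,pickle
s,d=pickle.load(open("i.pkl","rb"))
def crop(n,x0,x1,y0,y1,f,o):
    im=d[n]["image"][y0:y1,x0:x1,::-1]
    cv2.imwrite(o,cv2.resize(im,None,fx=f,fy=f,interpolation=cv2.INTER_CUBIC))
crop("side",170,310,140,220,5.6,"pics/i1.png")
crop("scene",280,420,150,250,5,"pics/i2.png")
E
```

```text
{'time_s': 8.45, 'tcp_pos': [0.5681, -0.0774, 0.1767], 'eef_rot': [-90.0163, 0.0079, 96.7376], 'contact_force': [-0.9886, -0.1852, -3.1519], 'moment': [0.1611, 0.0532, 0.0698], 'gripper_width': 0.01556478433697022}
rel x -0.2922 y 0.0017 yaw 0.24 z-h 0.0012 F along -0.1 across 1.0 up -3.2
```

View pics/i1.png

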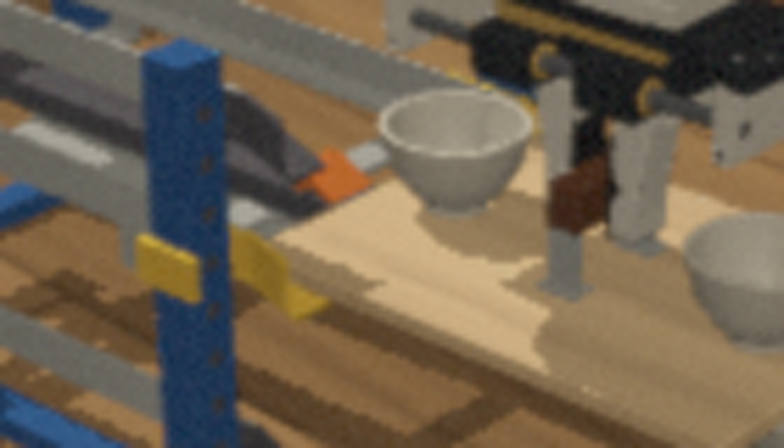

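View pics/i2.png

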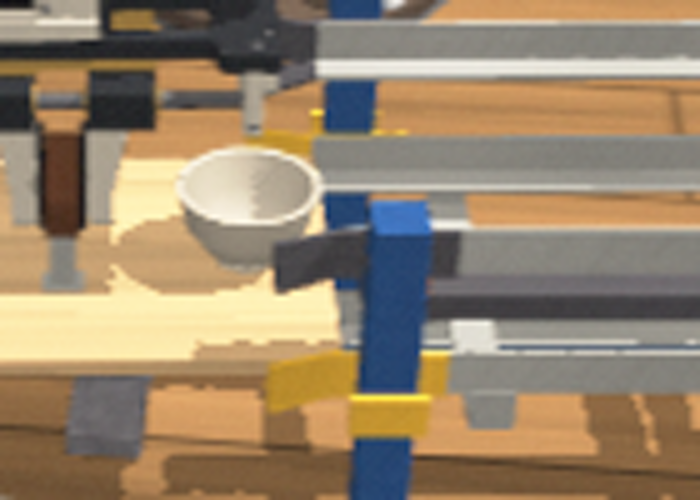

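jog_arm([
  [0.95, 0.001, 0, 0, 0],
  [0.95, 0.002, 0, 0, 0],
  [0.95, 0.003, 0, 0, 0],
  [0.95, 0.003, 0, 0, 0],
  [0.95, 0.002, 0, 0, 0],
  [0.95, 0.001, 0, 0, 0],
])

```text
time_s: 9.1
tcp_pos: [0.5666, -0.0649, 0.1767]
eef_rot: [-90.0, 0.0, 96.8]
contact_force: [0.1, -1.3, -1.1]
gripper_width: 0.0159
```

jog_arm([
  [0.95, 0.002, 0, 0, 0],
  [0.95, 0.003, 0, 0, 0],
  [0.95, 0.004, 0, 0, 0],
  [0.95, 0.004, 0, 0, 0],
  [0.95, 0.004, 0, 0, 0],
  [0.95, 0.003, 0, 0, 0],
  [0.95, 0.001, 0, 0, 0],
])

```text
time_s: 9.68
tcp_pos: [0.5642, -0.0442, 0.1768]
eef_rot: [-90.0, 0.0, 96.8]
contact_force: [0.4, -2.7, 0.0]
gripper_width: 0.0158
```

```bash
python3 look.py j side wrist scene; python3 rel.py j
```

```text
{'time_s': 9.6833, 'tcp_pos': [0.5642, -0.0442, 0.1768], 'eef_rot': [-90.0124, 0.0208, 96.7689], 'contact_force': [0.4343, -2.6644, 0.0373], 'moment': [-1.1731, -0.2461, -0.0456], 'gripper_width': 0.015763964443263504}
rel x -0.2587 y 0.0018 yaw 0.27 z-h 0.0013 F along -2.7 across -0.1 up 0.0
```

View pics/j_wrist.png

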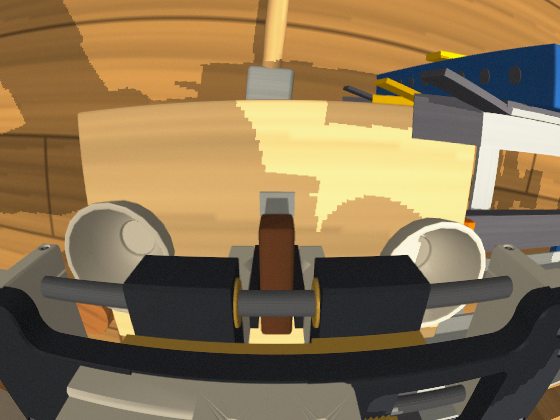

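View pics/j_side.png

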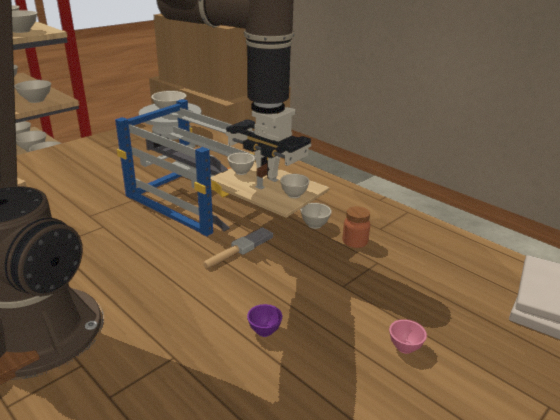

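jog_arm([
  [0.95, 0.002, 0, 0, 0],
  [0.95, 0.003, 0, 0, 0],
  [0.95, 0.004, 0, 0, 0],
  [0.95, 0.005, 0, 0, 0],
  [0.95, 0.005, 0, 0, 0],
  [0.95, 0.005, 0, 0, 0],
  [0.95, 0.004, 0, 0, 0],
  [0.95, 0.003, 0, 0, 0],
  [0.95, 0.002, 0, 0, 0],
])

```text
time_s: 10.58
tcp_pos: [0.5603, -0.0112, 0.1768]
eef_rot: [-90.0, 0.0, 96.8]
contact_force: [0.8, -3.6, 2.4]
gripper_width: 0.0158
```

```bash
python3 look.py k; python3 rel.py k
```

```text
{'time_s': 10.5833, 'tcp_pos': [0.5603, -0.0112, 0.1768], 'eef_rot': [-90.0211, 0.0068, 96.7693], 'contact_force': [0.7605, -3.5513, 2.4002], 'moment': [-0.8927, -0.2609, -0.0398], 'gripper_width': 0.015821805107707858}
rel x -0.2256 y 0.0019 yaw 0.27 z-h 0.0013 F along -3.6 across -0.4 up 2.4
```

jog_arm([
  [0.95, 0.002, 0, 0, 0],
  [0.95, 0.004, 0, 0, 0],
  [0.95, 0.006, 0, 0, 0],
  [0.95, 0.007, 0, 0, 0],
  [0.95, 0.008, 0, 0, 0],
  [0.95, 0.008, 0, 0, 0],
  [0.95, 0.008, 0, 0, 0],
  [0.95, 0.007, 0, 0, 0],
  [0.95, 0.006, 0, 0, 0],
  [0.95, 0.004, 0, 0, 0],
  [0.95, 0.002, 0, 0, 0],
  [0.95, 0, 0, 0, 0],
])

```text
time_s: 11.58
tcp_pos: [0.553, 0.051, 0.177]
eef_rot: [-90.0, -0.0, 96.8]
contact_force: [-1.6, -2.3, 5.6]
gripper_width: 0.0154
```

```bash
python3 look.py l scene; python3 rel.py l
```

```text
{'time_s': 11.5833, 'tcp_pos': [0.553, 0.051, 0.177], 'eef_rot': [-90.0384, -0.0064, 96.7975], 'contact_force': [-1.6048, -2.3079, 5.6379], 'moment': [-0.6504, 0.0279, -0.0377], 'gripper_width': 0.015384325854245942}
rel x -0.1629 y 0.0021 yaw 0.30 z-h 0.0015 F along -2.1 across 1.9 up 5.6
```

View pics/l_scene.png

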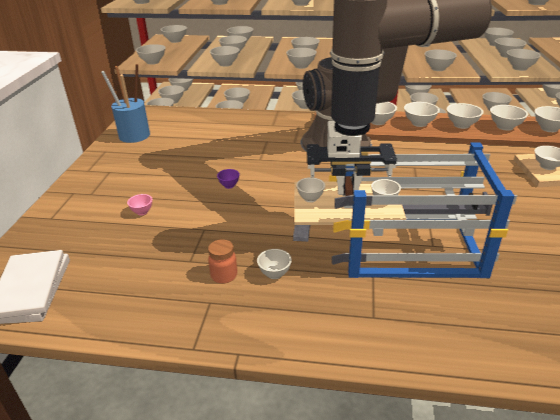

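jog_arm([
  [0.95, 0.002, -0.0005, 0, 0],
  [0.95, 0.004, 0, 0, 0],
  [0.95, 0.006, 0, 0, 0],
  [0.95, 0.008, 0, 0, 0],
  [0.95, 0.009, 0, 0, 0],
  [0.95, 0.009, 0, 0, 0],
  [0.95, 0.009, 0, 0, 0],
  [0.95, 0.008, 0, 0, 0],
  [0.95, 0.006, 0, 0, 0],
  [0.95, 0.004, 0, 0, 0],
  [0.95, 0.002, 0, 0, 0],
  [0.95, 0, 0, 0, 0],
])

```text
time_s: 12.63
tcp_pos: [0.5451, 0.1172, 0.1771]
eef_rot: [-90.0, -0.0, 96.8]
contact_force: [0.2, 1.2, 4.1]
gripper_width: 0.0159
```

```bash
python3 look.py m; python3 rel.py m
```

```text
{'time_s': 12.6333, 'tcp_pos': [0.5451, 0.1172, 0.1771], 'eef_rot': [-90.0179, -0.0427, 96.761], 'contact_force': [0.1879, 1.1591, 4.115], 'moment': [0.0611, -0.2639, -0.0759], 'gripper_width': 0.015887510834470733}
rel x -0.0962 y 0.0025 yaw 0.26 z-h 0.0016 F along 1.1 across -0.3 up 4.1
```

jog_arm([
  [0.95, 0.002, 0, 0, 0],
  [0.95, 0.004, -0.0003, 0, 0],
  [0.95, 0.006, 0, 0, 0],
  [0.95, 0.008, 0, 0, 0],
  [0.95, 0.009, 0, 0, 0],
  [0.95, 0.009, 0, 0, 0],
  [0.95, 0.008, 0, 0, 0],
  [0.95, 0.006, 0, 0, 0],
  [0.95, 0.004, 0, 0, 0],
  [0.95, 0.002, 0, 0, 0],
  [0.95, 0, 0, 0, 0],
])

```text
time_s: 13.55
tcp_pos: [0.5384, 0.1745, 0.1771]
eef_rot: [-90.0, -0.0, 96.7]
contact_force: [3.8, -1.1, -0.1]
gripper_width: 0.0159
```

```bash
python3 look.py n wrist side scene; python3 rel.py n
```

```text
{'time_s': 13.55, 'tcp_pos': [0.5384, 0.1745, 0.1771], 'eef_rot': [-90.0107, -0.0276, 96.7422], 'contact_force': [3.7523, -1.0856, -0.071], 'moment': [-0.3012, -1.4272, -0.1101], 'gripper_width': 0.01591233281506751}
rel x -0.0385 y 0.0027 yaw 0.24 z-h 0.0016 F along -1.5 across -3.6 up -0.1
```

View pics/n_wrist.png

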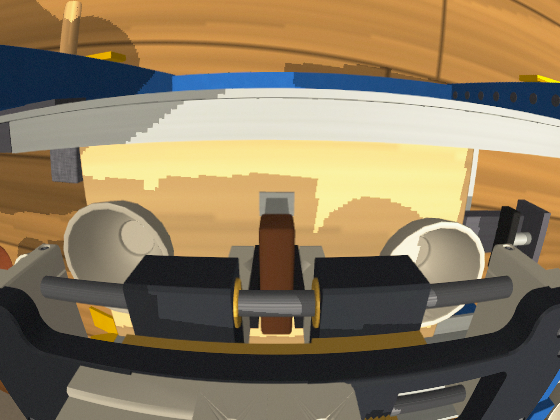

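View pics/n_side.png

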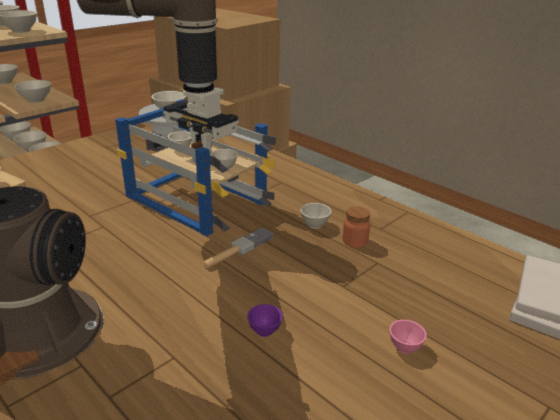

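View pics/n_scene.png

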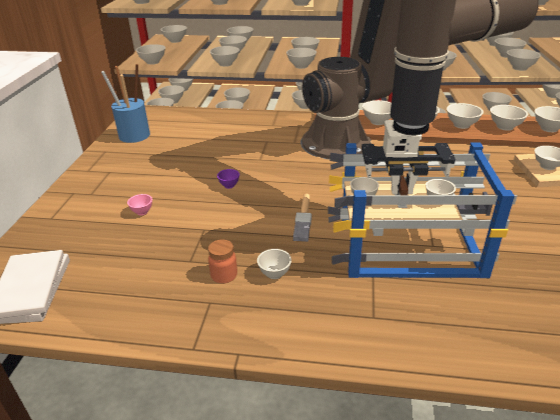

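```bash
python3 - <<'E'
from h import *
s,d=pickle.load(open("n.pkl","rb"));c=d["wrist"]
im=c["image"][130:290,430:560,::-1];cv2.imwrite("pics/n1.png",cv2.resize(im,None,fx=4,fy=4,interpolation=cv2.INTER_CUBIC))
a=np.radians(96.75)
for X in(.120,.125,.13,.14,.15,.16,.17):
  for Y in(.025,.0):
    P=T([*s["tcp_pos"][:2],a],(X,Y,.137));w=wproj(s,c,P)[0];print(X,Y,w.round(1),((w-[430,130])*4).round())
im=d["scene"]["image"][140:270,330:510,::-1];cv2.imwrite("pics/n2.png",cv2.resize(im,None,fx=4.4,fy=4.4,interpolation=cv2.INTER_CUBIC))
E
```

```text
0.12 0.025 [460.  203.8] [120. 295.]
0.12 0.0 [453.5 239.1] [ 94. 437.]
0.125 0.025 [466.1 203.8] [144. 295.]
0.125 0.0 [459.5 238.8] [118. 435.]
0.13 0.025 [472.  203.8] [168. 295.]
0.13 0.0 [465.3 238.6] [141. 434.]
0.14 0.025 [483.5 203.8] [214. 295.]
0.14 0.0 [476.6 238. ] [187. 432.]
0.15 0.025 [494.4 203.7] [257. 295.]
0.15 0.0 [487.4 237.4] [230. 430.]
0.16 0.025 [504.7 203.7] [299. 295.]
0.16 0.0 [497.6 236.8] [270. 427.]
0.17 0.025 [514.5 203.7] [338. 295.]
0.17 0.0 [507.4 236.2] [309. 425.]
```

View pics/n1.png

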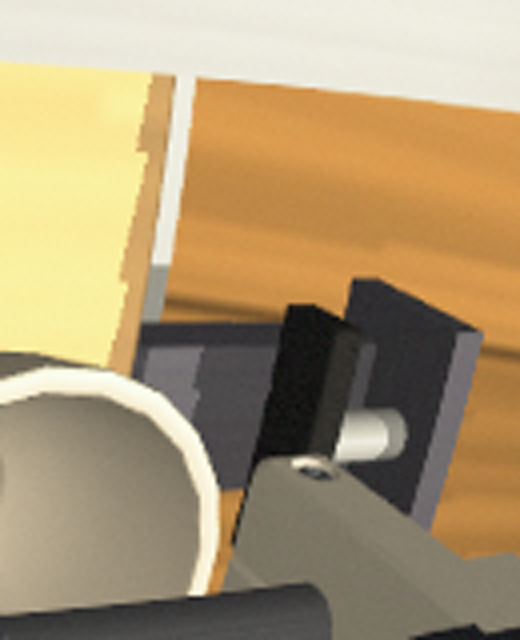

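View pics/n2.png

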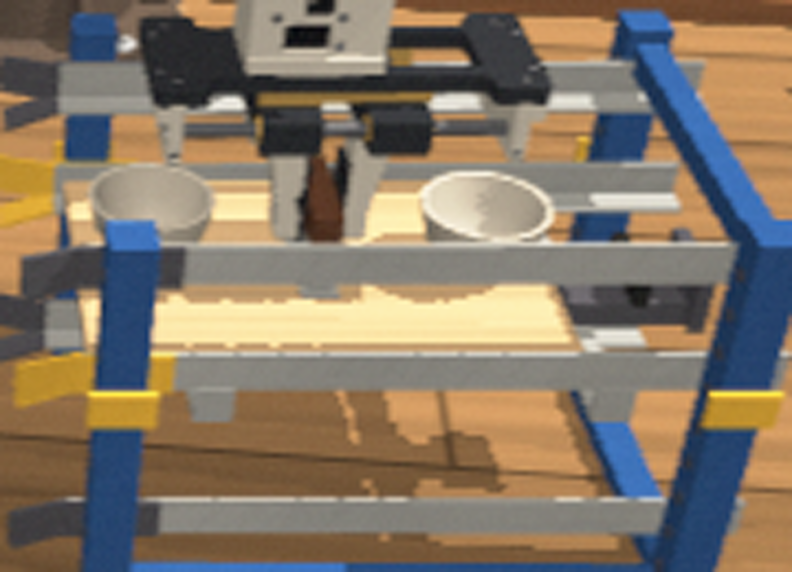

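jog_arm([
  [0.95, 0.001, 0, -0.0005, 0.1],
  [0.95, 0.002, 0, -0.0005, 0.1],
  [0.95, 0.003, 0, 0, 0],
  [0.95, 0.004, 0, 0, 0],
  [0.95, 0.004, 0, 0, 0],
  [0.95, 0.004, 0, 0, 0],
  [0.95, 0.003, 0, 0, 0],
  [0.95, 0.002, 0, 0, 0],
  [0.95, 0.001, 0, 0, 0],
  [0.95, 0, 0, 0, 0],
])

```text
time_s: 14.53
tcp_pos: [0.5364, 0.1984, 0.1772]
eef_rot: [-90.0, -0.0, 96.6]
contact_force: [-0.4, 0.1, -1.4]
gripper_width: 0.0162
```

```bash
python3 look.py o wrist; python3 rel.py o; python3 - <<'E'
from h import *
s,d=pickle.load(open("o.pkl","rb"));c=d["wrist"]
im=c["image"][130:290,430:560,::-1];cv2.imwrite("pics/o1.png",cv2.resize(im,None,fx=4,fy=4,interpolation=cv2.INTER_CUBIC))
E
```

```text
{'time_s': 14.5333, 'tcp_pos': [0.5364, 0.1984, 0.1772], 'eef_rot': [-89.988, -0.0169, 96.5566], 'contact_force': [-0.3611, 0.1497, -1.352], 'moment': [-0.096, -0.032, -0.0186], 'gripper_width': 0.01616453113840722}
rel x -0.0146 y 0.0020 yaw 0.06 z-h 0.0017 F along 0.2 across 0.3 up -1.4
```

View pics/o1.png

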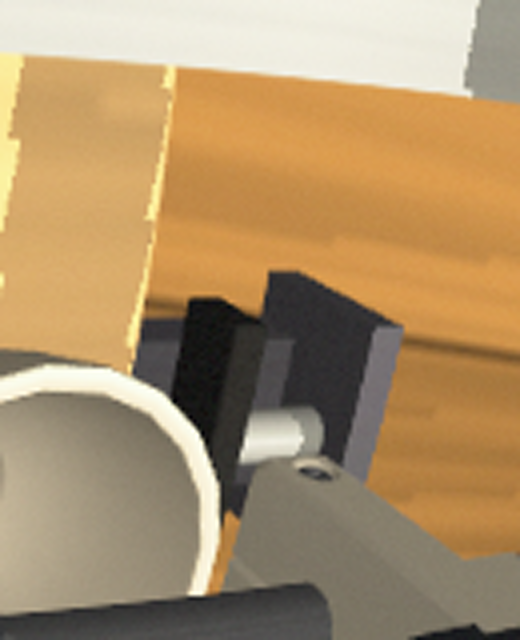

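jog_arm([
  [0.95, 0.001, 0, 0, 0],
  [0.95, 0.002, 0, 0, 0],
  [0.95, 0.002, 0, 0, 0],
  [0.95, 0.001, 0, 0, 0],
  [0.95, 0.001, 0, 0, 0],
  [0.95, 0, 0, 0, 0],
])

```text
time_s: 15.08
tcp_pos: [0.5357, 0.2051, 0.1773]
eef_rot: [-90.0, -0.0, 96.5]
contact_force: [0.1, -1.1, -1.4]
gripper_width: 0.0161
```

jog_arm([
  [0.95, 0.001, 0, 0, 0],
  [0.95, 0.001, 0, 0, 0],
  [0.95, 0, 0, 0, 0],
])

```text
time_s: 15.33
tcp_pos: [0.5355, 0.207, 0.1773]
eef_rot: [-90.0, -0.0, 96.5]
contact_force: [0.3, -1.8, -0.3]
gripper_width: 0.0155
```

```bash
python3 look.py p wrist; python3 rel.py p; python3 - <<'E'
from h import *
s,d=pickle.load(open("p.pkl","rb"));c=d["wrist"]
im=c["image"][130:290,430:560,::-1];cv2.imwrite("pics/p1.png",cv2.resize(im,None,fx=4,fy=4,interpolation=cv2.INTER_CUBIC))
E
```

```text
{'time_s': 15.3333, 'tcp_pos': [0.5355, 0.207, 0.1773], 'eef_rot': [-89.9967, -0.0011, 96.5412], 'contact_force': [0.2667, -1.8276, -0.3309], 'moment': [-0.6835, -0.2346, -0.0684], 'gripper_width': 0.01546328477535283}
rel x -0.0059 y 0.0019 yaw 0.04 z-h 0.0018 F along -1.8 across -0.1 up -0.3
```

View pics/p1.png

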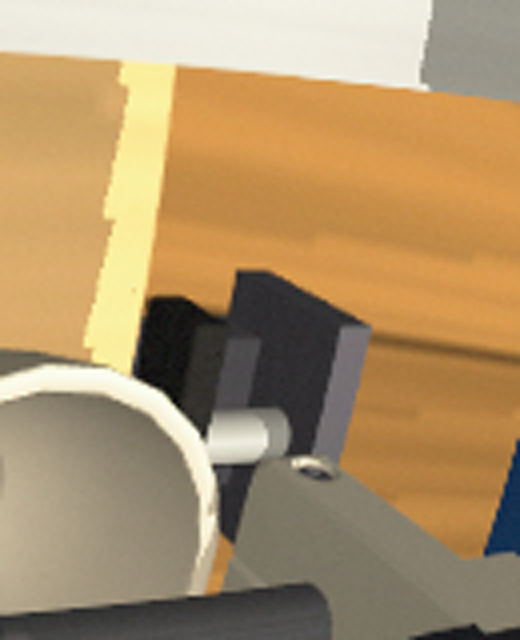

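jog_arm([
  [0.95, 0.001, 0, 0, 0],
  [0.95, 0.001, 0, 0, 0],
  [0.95, 0, 0, 0, 0],
])

```text
time_s: 15.63
tcp_pos: [0.5353, 0.209, 0.1774]
eef_rot: [-90.0, -0.0, 96.5]
contact_force: [0.5, -0.5, -1.8]
gripper_width: 0.0155
```

jog_arm([
  [0.95, 0.001, 0, 0, 0],
  [0.95, 0, 0, 0, 0],
])

```text
time_s: 15.8
tcp_pos: [0.5351, 0.21, 0.1774]
eef_rot: [-90.0, -0.0, 96.5]
contact_force: [-0.1, -1.5, -1.1]
gripper_width: 0.0158
```

```bash
cat > see.py <<'E'
import sys
from h import *
t=sys.argv[1]
s,d=pickle.load(open(t+".pkl","rb"))
A=cv2.resize(d["wrist"]["image"][150:270,430:560,::-1],None,fx=3,fy=3,interpolation=cv2.INTER_CUBIC)
B=cv2.resize(d["side"]["image"][140:220,180:290,::-1],None,fx=3.6,fy=3.6,interpolation=cv2.INTER_CUBIC)
C=cv2.resize(d["wrist"]["image"][150:350,20:150,::-1],None,fx=1.4,fy=1.4,interpolation=cv2.INTER_CUBIC)
D=cv2.resize(d["scene"]["image"][170:250,330:470,::-1],None,fx=2.8,fy=2.8,interpolation=cv2.INTER_CUBIC)
W=np.zeros((600,800,3),np.uint8)
for im,y,x in((A,0,0),(B,0,400),(C,310,600),(D,365,0)):
    im=im[:600-y,:800-x];W[y:y+im.shape[0],x:x+im.shape[1]]=im
cv2.imwrite(f"pics/{t}_m.png",W)
E
python3 look.py q wrist side scene; python3 rel.py q; python3 see.py q
```

```text
{'time_s': 15.8, 'tcp_pos': [0.5351, 0.21, 0.1774], 'eef_rot': [-90.0002, -0.0028, 96.5436], 'contact_force': [-0.1009, -1.5312, -1.1232], 'moment': [-0.7455, -0.2503, -0.0238], 'gripper_width': 0.015783978080318242}
rel x -0.0029 y 0.0019 yaw 0.04 z-h 0.0019 F along -1.5 across 0.3 up -1.1
```

View pics/q_m.png

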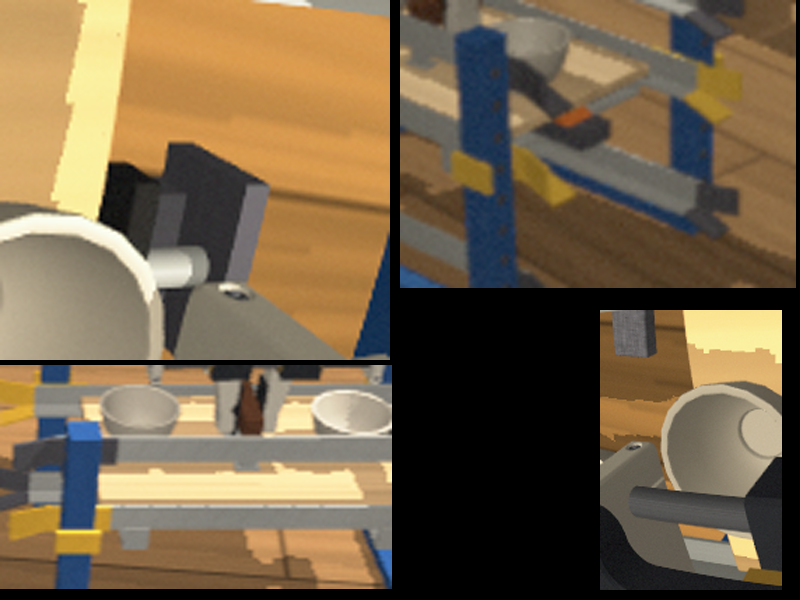

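jog_arm([
  [0.95, 0.001, 0, 0, 0],
  [0.95, 0, 0, 0, 0],
])

```text
time_s: 16.12
tcp_pos: [0.535, 0.211, 0.1774]
eef_rot: [-90.0, 0.0, 96.5]
contact_force: [0.6, -1.5, -0.8]
gripper_width: 0.0155
```

jog_arm([
  [0.95, 0.001, 0, 0, 0],
  [0.95, 0, 0, 0, 0],
])

```text
time_s: 16.28
tcp_pos: [0.5349, 0.212, 0.1774]
eef_rot: [-90.0, -0.0, 96.5]
contact_force: [0.2, -1.2, -1.8]
gripper_width: 0.0159
```

```bash
python3 look.py t wrist side scene; python3 rel.py t; python3 see.py t
```

```text
{'time_s': 16.2833, 'tcp_pos': [0.5349, 0.212, 0.1774], 'eef_rot': [-89.9994, -0.0008, 96.5423], 'contact_force': [0.2258, -1.1937, -1.767], 'moment': [-0.8013, -0.2413, -0.0496], 'gripper_width': 0.01593734946033184}
rel x -0.0009 y 0.0019 yaw 0.04 z-h 0.0019 F along -1.2 across -0.1 up -1.8
```

View pics/t_m.png

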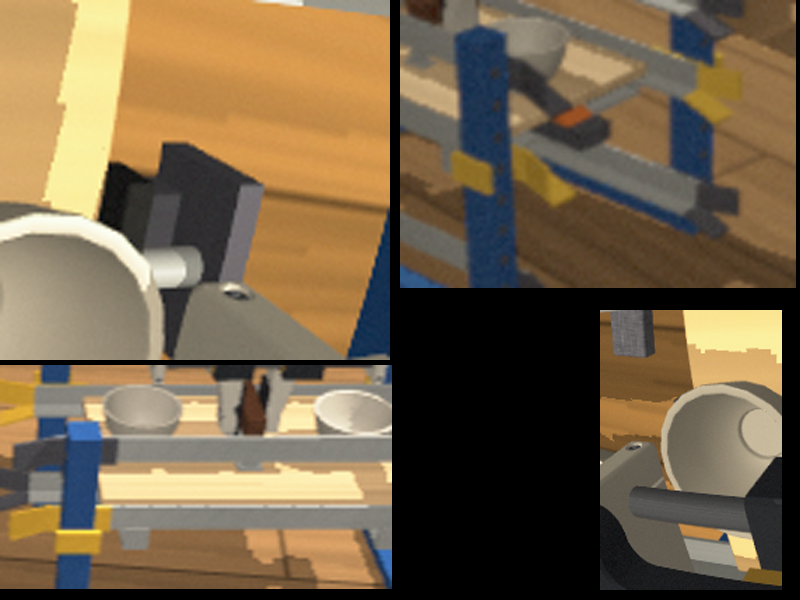

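jog_arm([
  [0.95, 0.001, 0, 0, 0],
  [0.95, 0, 0, 0, 0],
])

```text
time_s: 16.6
tcp_pos: [0.5348, 0.2129, 0.1774]
eef_rot: [-90.0, 0.0, 96.5]
contact_force: [0.5, -1.5, -1.1]
gripper_width: 0.0151
```

jog_arm([
  [0.95, 0.001, 0, 0, 0],
  [0.95, 0, 0, 0, 0],
])

```text
time_s: 16.77
tcp_pos: [0.5347, 0.2139, 0.1774]
eef_rot: [-90.0, 0.0, 96.5]
contact_force: [0.3, -1.1, -0.3]
gripper_width: 0.0159
```

```bash
python3 look.py u wrist side scene; python3 rel.py u; python3 see.py u
```

```text
{'time_s': 16.7667, 'tcp_pos': [0.5347, 0.2139, 0.1774], 'eef_rot': [-89.9983, 0.0047, 96.5397], 'contact_force': [0.3069, -1.1183, -0.3004], 'moment': [-0.9152, -0.2723, -0.0682], 'gripper_width': 0.015947587967390146}
rel x 0.0010 y 0.0019 yaw 0.04 z-h 0.0019 F along -1.1 across -0.2 up -0.3
```

View pics/u_m.png

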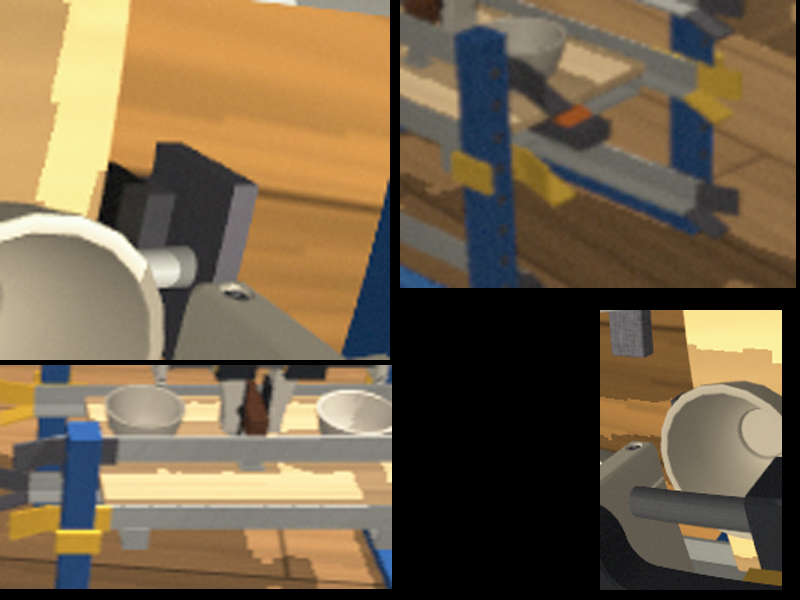

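jog_arm([
  [0.95, 0.001, 0, 0, 0],
  [0.95, 0, 0, 0, 0],
])

```text
time_s: 17.08
tcp_pos: [0.5346, 0.2147, 0.1774]
eef_rot: [-90.0, 0.0, 96.5]
contact_force: [0.9, -2.7, -0.0]
gripper_width: 0.0159
```

```bash
python3 look.py v wrist side scene; python3 rel.py v; python3 - <<'E'
from h import *
R=[]
for t in("p","q","t","u","v"):
    s,d=pickle.load(open(t+".pkl","rb"))
    R.append(cv2.resize(d["wrist"]["image"][195:250,455:535,::-1],None,fx=4,fy=4,interpolation=cv2.INTER_CUBIC)[:,:])
S=[cv2.resize(pickle.load(open(t+".pkl","rb"))[1]["side"]["image"][160:190,205:245,::-1],None,fx=8,fy=7.3,interpolation=cv2.INTER_CUBIC) for t in("q","v")]
W=np.zeros((600,800,3),np.uint8)
A=[cv2.resize(x,(265,182)) for x in R]
for i,a in enumerate(A): y,x=divmod(i,3);W[y*185:y*185+182,x*267:x*267+265]=a
for i,a in enumerate(S): a=cv2.resize(a,(300,220));W[375:595,i*310:i*310+300]=a
cv2.imwrite("pics/v_m.png",W)
E
```

```text
{'time_s': 17.0833, 'tcp_pos': [0.5346, 0.2147, 0.1774], 'eef_rot': [-89.9949, 0.0232, 96.5419], 'contact_force': [0.9298, -2.7442, -0.005], 'moment': [-1.4066, -0.4366, 0.0171], 'gripper_width': 0.0159091690163793}
rel x 0.0018 y 0.0019 yaw 0.04 z-h 0.0019 F along -2.8 across -0.6 up -0.0
```

View pics/v_m.png

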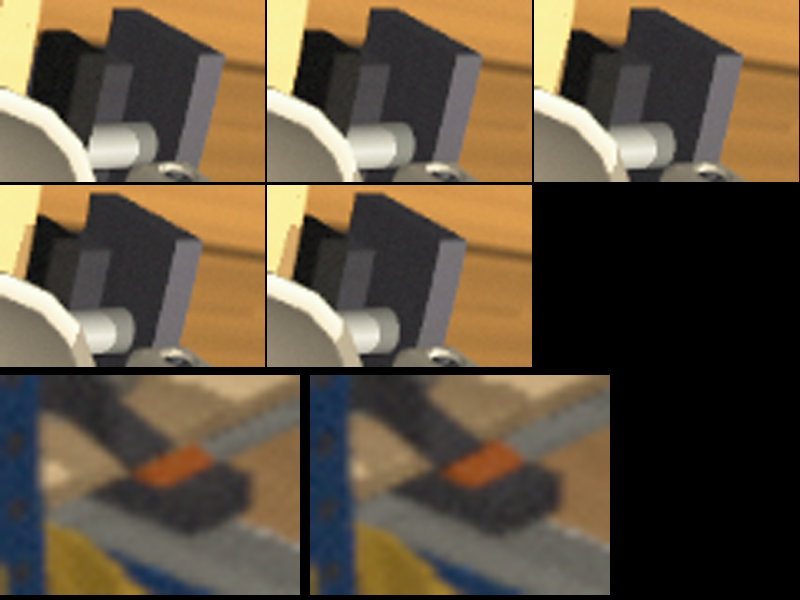

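jog_arm([
  [0.95, 0.001, 0, 0, 0],
  [0.95, 0.001, 0, 0, 0],
  [0.95, 0, 0, 0, 0],
])

```text
time_s: 17.48
tcp_pos: [0.5344, 0.2164, 0.1775]
eef_rot: [-90.0, 0.1, 96.5]
contact_force: [0.1, -5.7, 1.0]
gripper_width: 0.0162
```

jog_arm([
  [0.95, 0.001, 0, 0, 0],
  [0.95, 0, 0, 0, 0],
])

```text
time_s: 17.65
tcp_pos: [0.5343, 0.2171, 0.1775]
eef_rot: [-90.0, 0.1, 96.5]
contact_force: [1.1, -6.7, 0.1]
gripper_width: 0.0155
```

```bash
python3 look.py w wrist side scene; python3 rel.py w; python3 see.py w
```

```text
{'time_s': 17.65, 'tcp_pos': [0.5343, 0.2171, 0.1775], 'eef_rot': [-89.9845, 0.0767, 96.5375], 'contact_force': [1.1476, -6.6942, 0.103], 'moment': [-2.6264, -0.7144, -0.0096], 'gripper_width': 0.015540317557224227}
rel x 0.0042 y 0.0019 yaw 0.04 z-h 0.0020 F along -6.8 across -0.4 up 0.1
```

View pics/w_m.png

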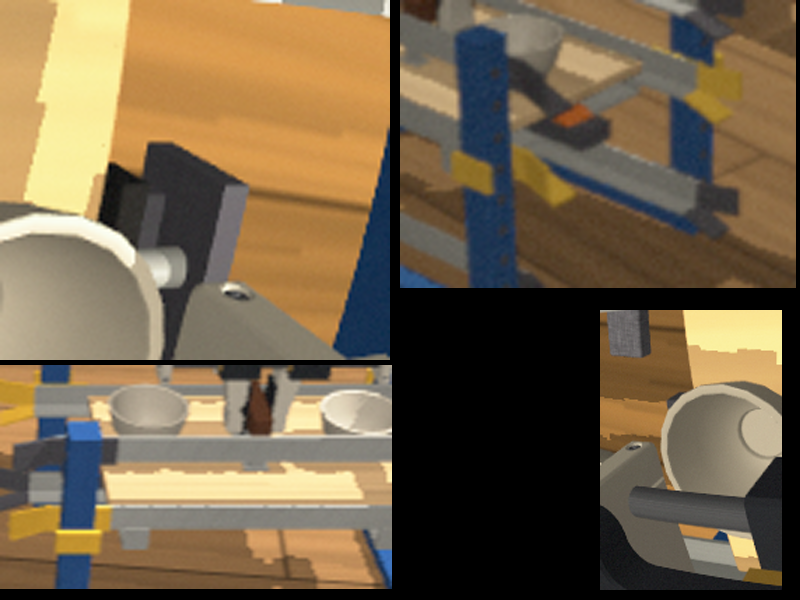

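jog_arm([
  [0.95, 0.001, 0, 0, 0],
  [0.95, 0, 0, 0, 0],
])

```text
time_s: 17.97
tcp_pos: [0.534, 0.2179, 0.1771]
eef_rot: [-90.0, 0.1, 96.5]
contact_force: [1.8, -8.4, -2.9]
gripper_width: 0.0158
```

```bash
python3 look.py x wrist side scene; python3 rel.py x; python3 see.py x
```

```text
{'time_s': 17.9667, 'tcp_pos': [0.534, 0.2179, 0.1771], 'eef_rot': [-89.9506, 0.0817, 96.5141], 'contact_force': [1.8085, -8.4108, -2.8612], 'moment': [-2.7797, -1.2205, -0.0333], 'gripper_width': 0.01575410777116703}
rel x 0.0051 y 0.0022 yaw 0.01 z-h 0.0016 F along -8.6 across -0.8 up -2.9
```

View pics/x_m.png

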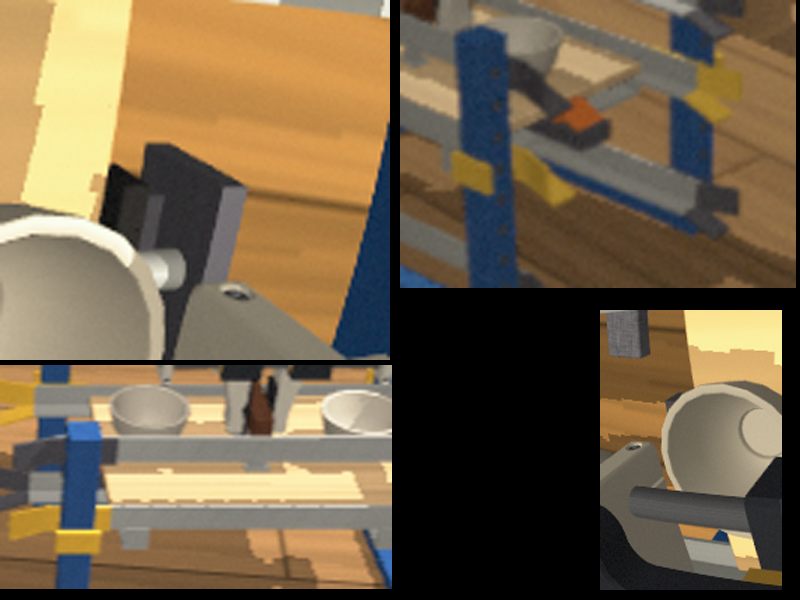

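```bash
python3 - <<'E'
from h import *
W=np.zeros((560,800,3),np.uint8)
for i,t in enumerate(("w","x")):
    s,d=pickle.load(open(t+".pkl","rb"))
    W[:,i*400:i*400+396]=cv2.resize(d["side"]["image"][155:190,208:233,::-1],(396,560),interpolation=cv2.INTER_CUBIC)
cv2.imwrite("pics/x2.png",W)
E
```

```text
(no output)
```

View pics/x2.png

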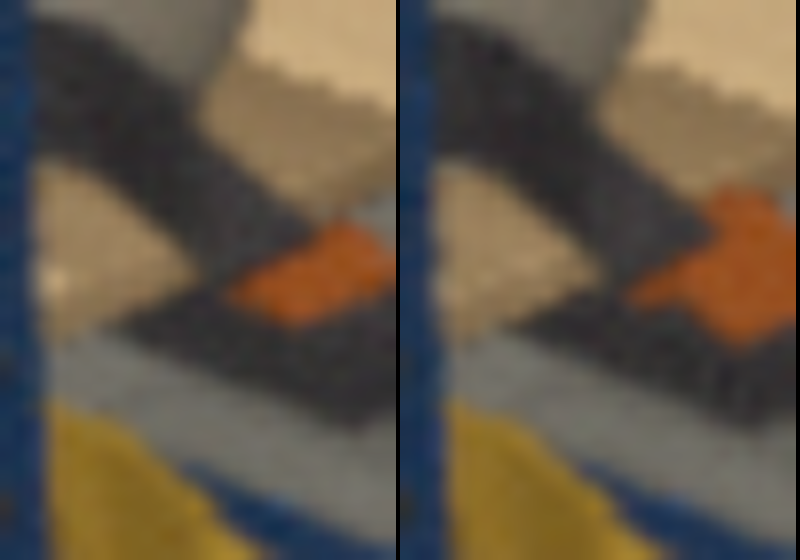

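jog_arm([
  [0.95, 0.0006, 0, 0, 0],
  [0.95, 0, 0, 0, 0],
  [0.95, -0.0006, 0, 0, 0],
  [0.95, -0.0005, 0, 0, 0],
  [0.95, 0, 0, 0, 0],
])

```text
time_s: 18.53
tcp_pos: [0.5341, 0.2177, 0.177]
eef_rot: [-90.0, 0.0, 96.5]
contact_force: [1.3, -5.3, -2.5]
gripper_width: 0.0158
```

```bash
python3 look.py y wrist side scene; python3 rel.py y;python3 - <<'E'
from h import *
W=np.zeros((560,800,3),np.uint8)
for i,t in enumerate(("x","y")):
    s,d=pickle.load(open(t+".pkl","rb"))
    W[:,i*400:i*400+396]=cv2.resize(d["side"]["image"][155:190,208:233,::-1],(396,560),interpolation=cv2.INTER_CUBIC)
cv2.imwrite("pics/y2.png",W)
E
```

```text
{'time_s': 18.5333, 'tcp_pos': [0.5341, 0.2177, 0.177], 'eef_rot': [-89.9651, 0.0429, 96.5098], 'contact_force': [1.3391, -5.2881, -2.5471], 'moment': [-2.1171, -0.9566, -0.0416], 'gripper_width': 0.015827548219669738}
rel x 0.0049 y 0.0020 yaw 0.01 z-h 0.0015 F along -5.4 across -0.7 up -2.5
```

View pics/y2.png

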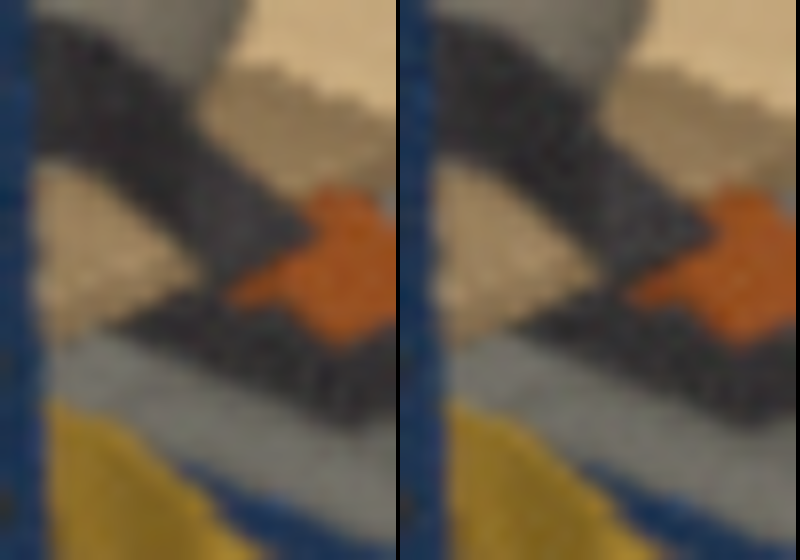

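jog_arm([
  [0.95, -0.0005, 0, 0, 0],
  [0.95, -0.0005, 0, 0, 0],
  [0.95, 0, 0, 0, 0],
  [0.78, 0, 0, 0, 0],
  [0.72, 0, 0, 0, 0],
  [0.66, 0, 0, 0, 0],
  [0.6, 0, 0, 0, 0],
  [0.6, 0, 0, 0, 0],
  [0.6, 0, 0, 0, 0],
])

```text
time_s: 19.43
tcp_pos: [0.5344, 0.2175, 0.1775]
eef_rot: [-90.0, -0.0, 96.5]
contact_force: [0.3, 0.2, 0.1]
gripper_width: 0.0349
```

```bash
python3 look.py z wrist side; python3 rel.py z
```

```text
{'time_s': 19.4333, 'tcp_pos': [0.5344, 0.2175, 0.1775], 'eef_rot': [-90.0174, -0.0149, 96.5498], 'contact_force': [0.2867, 0.2211, 0.0574], 'moment': [0.0244, -0.0653, 0.0069], 'gripper_width': 0.03486361990997914}
rel x 0.0047 y 0.0018 yaw 0.05 z-h 0.0020 F along 0.2 across -0.3 up 0.1
```

View pics/z_wrist.png

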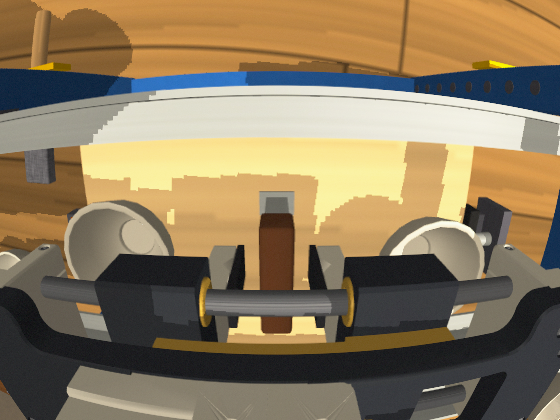

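Free of the bar on both sides, no force. Lifting straight up.

jog_arm([
  [0.6, 0, -0.004, 0, 0],
  [0.6, 0, -0.008, 0, 0],
  [0.6, 0, -0.012, 0, 0],
  [0.6, 0, -0.016, 0, 0],
  [0.6, 0, -0.018, 0, 0],
  [0.6, 0, -0.018, 0, 0],
  [0.6, 0, -0.018, 0, 0],
  [0.6, 0, -0.016, 0, 0],
  [0.6, 0, -0.012, 0, 0],
  [0.6, 0, -0.008, 0, 0],
  [0.6, 0, -0.004, 0, 0],
  [0.6, 0, 0, 0, 0],
])

```text
time_s: 20.53
tcp_pos: [0.5345, 0.2175, 0.3124]
eef_rot: [-90.1, -0.0, 96.5]
contact_force: [0.2, -0.7, -0.5]
gripper_width: 0.035
```

```bash
python3 look.py A wrist side scene;python3 see.py A; python3 - <<'E'
from h import *
W=np.zeros((560,800,3),np.uint8)
for i,t in enumerate(("y","A")):
    s,d=pickle.load(open(t+".pkl","rb"))
    W[:,i*400:i*400+396]=cv2.resize(d["side"]["image"][155:190,208:233,::-1],(396,560),interpolation=cv2.INTER_CUBIC)
cv2.imwrite("pics/A2.png",W)
E
```

```text
{'time_s': 20.5333, 'tcp_pos': [0.5345, 0.2175, 0.3124], 'eef_rot': [-90.0789, -0.0468, 96.5408], 'contact_force': [0.2331, -0.6852, -0.5404], 'moment': [0.0222, -0.1819, 0.0263], 'gripper_width': 0.03499105592407474}
```

View pics/A2.png

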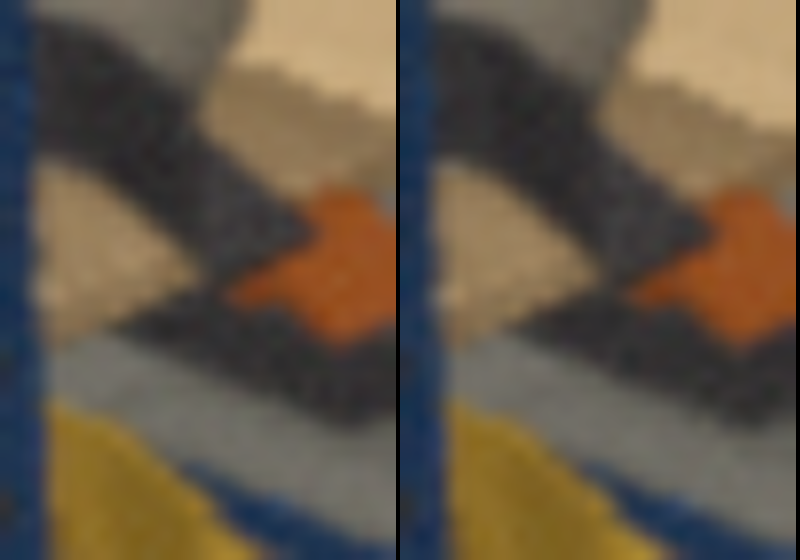

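View pics/A_wrist.png

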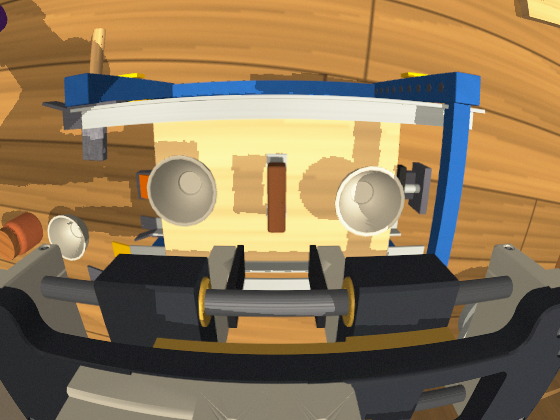

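View pics/A_scene.png

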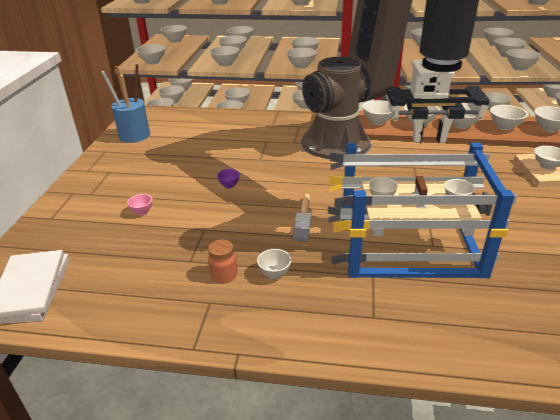

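View pics/A_side.png

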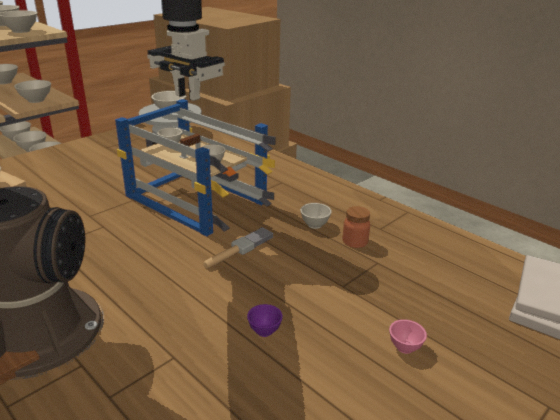

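```bash
python3 -c "
from plant import r
print(r.close_job()); s=r.get_state(); print(s['time_s'],s['contact_force'])"
```

```text
the job is handed in; nothing more can be done
None
the job is handed in; nothing more can be done
```

The ware board is home in the yellow-tipped rails with the orange tooth up behind it. I handed the job in about 20.5 s into the 53 s limit.

**What I did:** I gripped the bar, carried the board to the rack's open end, slid it in over the tooth and eased it onto the buffer. I then backed off slightly, opened the jaws partway so they cleared the bowls, and lifted straight up.

**Force:** the highest along-rail push I read was about 8.6 N, just after the tooth snapped up. I then pushed 0.6 mm further without a force reading, before backing off.

**Last checks:**
- **Tooth:** the side view shows it up, unchanged before and after letting go.
- **Bowls:** the wrist view shows both standing on the board.
- **Other things:** jar, spare bowl, brush and the look-alikes are where they were in the scene and side views.
- **Gripper:** clear of everything, with only noise-level force.

**Disagreement:** the cameras put the carried board about 5 mm lower than the arm's own pose did, so I found the ledge height by touch. No check failed.

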